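# Pack the wedge spice canisters and clamp their tray in its dock

## Robot

A 6-joint arm with a two-finger parallel gripper is mounted at the origin on the work surface. World frame = base frame: x ahead of the robot, y to its left, z up, the work surface at z = 0. Lengths are in m, angles in rad, forces in N, time in s.
With the tool pointing down it reaches from about 0.35 to 0.775 m from the base axis. Payload 7.3 kg.
Tool frame: the origin (TCP) lies between the finger pads; the fingertips stand 17 mm ahead of it and the grasp point (between the pads) lies 2 mm behind it; z points along the fingers, y is the direction in which the jaws open and shut (so a half turn about z gives the same grasp; the last joint's range is limited). The gripper opens to 92 mm and grips with 3 to 60 N. Pads are 19 mm wide; open, the fingers measure 130 mm over their backs; the gripper's body (75 mm by 190 mm) begins 47 mm behind the grasp point.
Start: joints at [1.131, 0.342, 1.524, -0, 1.275, -0.146], TCP at [0.152, 0.503, 0.244] pointing down, gripper open.
Joint ranges: [-2.53, 2.53], [-0.77, 2.02], [0.04, 2.7], [-1, 4.14], [0.28, 2.66], [-3.11, 3.11]. Speed limits (rad/s): [2.57, 2.57, 3.14, 3.14, 3.14, 3.14].

## Interface

Orientations are given as [roll, pitch, yaw] about the fixed x, y, z axes, in that order (R = Rz(yaw) Ry(pitch) Rx(roll)).
In Python, from cell import sensors, vision, hand_in gives the robot as it stands.
- The arm moves only by the tool step_arm, never from a script. Its argument "series" is a list of rows, each a list of 5 numbers: the opening, from 0 (shut) to 1 (fully open), then the shift along the world's x, y, z each as a share of 25 mm, from -1 to 1, then the turn about the world's z as a share of 0.08 rad, from -1 to 1. A call has 1 to 12 rows; each row shifts and turns the commanded pose from where the row before left it; what a row does not reach is not made up. A row lasts 1/10 s, in which the tool goes at most 50 mm and 8.59 degrees, less where a joint would pass 70% of its speed; a pose out of reach is approached as far as the arm can. A call with a number of a shift or a turn outside -1 to 1 is refused whole. A call with a gripper value outside its range is refused whole. The fingers move at their own pace and stop on an object; "squeeze" is the grip in N (left out, the last holds). Time passes only in rows, so rows that do not move let the fingers close. It gives the time, the measured TCP pose, the force and the opening at its end, in the units of the state.
- sensors.observe(): the state, without advancing time (a new reading comes with each control period).
- vision.read_camera(name): name is "scene" or "top" or "wrist"; returns a dict with "pixels" (420x560x3 uint8, blue, green, red), "range_z" (420x560 float32, m along the optical axis (not along the pixel's ray), 0 where there is no reading), "camera_matrix" (3x3 intrinsics, pixels), "pose" (4x4, takes a point from camera to world coordinates). Camera axes: x right, y down, z forward; pixel columns grow to the right and rows downward; lengths in m; the calibration is good to about 2 mm. A picture is of the moment at which its call begins.
- hand_in(): hands the job in, once; it reports no verdict.
The state is a dict: "time": time; "qpos": joint angles; "qvel": joint speeds; "joint_efforts": joint torques, N m; "tool_pos": TCP position; "tool_rot": TCP orientation; "contact_force": force on the tool from outside, world axes, zero at the start; "torque": the same for the moment, N m; "opening": finger opening in m.
Only numpy, scipy, OpenCV 4.12 (cv2) and the standard library are available. Lean on these libraries where they do the work, as an engineer would, in place of code of your own. Each camera call takes 0.05 s, during which the arm holds its last target.

## Task

Pack all the wedge-shaped spice canisters upright into the tray in one row across it, alternately head to tail and close together, starting against the wooden nose, while the tray is still out of its dock. Then, with the toggle clamp swung back, slide the packed tray between the converging rails until it is fully home against the stop, and swing the clamp over so that its foot holds the tray's nose down. Leave the other kitchen things where they are.

Things in the scene. Friction and masses are not known exactly. Their poses are not given: they have to be found in the camera images.
- w1: pink wedge canister, white lid; 3 to 5 of the five are present. Plan: symmetric trapezium 72 mm long, 41 mm wide at the wide end (-x), 27 mm at the narrow end (+x). 34 mm high to the lid; centred on it a pink grip block 28 mm long (x), 16 mm across, up to 56 mm. 100 g. Origin: underside, mid-length, centre line; z up. Touching neighbours head to tail are 34 mm apart centre to centre.
- w1_tip (a point): middle of the pink canister's narrow end face, 36 mm along its +x, 17 mm up (a black dash marks this end on the lid)
- w2: green wedge canister, white lid; 3 to 5 of the five are present. Plan: symmetric trapezium 72 mm long, 41 mm wide at the wide end (-x), 27 mm at the narrow end (+x). 34 mm high to the lid; centred on it a green grip block 28 mm long (x), 16 mm across, up to 56 mm. 100 g. Origin: underside, mid-length, centre line; z up. Touching neighbours head to tail are 34 mm apart centre to centre.
- w2_tip (a point): middle of the green canister's narrow end face, 36 mm along its +x, 17 mm up (a black dash marks this end on the lid)
- w3: blue wedge canister, white lid; 3 to 5 of the five are present. Plan: symmetric trapezium 72 mm long, 41 mm wide at the wide end (-x), 27 mm at the narrow end (+x). 34 mm high to the lid; centred on it a blue grip block 28 mm long (x), 16 mm across, up to 56 mm. 100 g. Origin: underside, mid-length, centre line; z up. Touching neighbours head to tail are 34 mm apart centre to centre.
- w3_tip (a point): middle of the blue canister's narrow end face, 36 mm along its +x, 17 mm up (a black dash marks this end on the lid)
- w4: yellow wedge canister, white lid; 3 to 5 of the five are present. Plan: symmetric trapezium 72 mm long, 41 mm wide at the wide end (-x), 27 mm at the narrow end (+x). 34 mm high to the lid; centred on it a yellow grip block 28 mm long (x), 16 mm across, up to 56 mm. 100 g. Origin: underside, mid-length, centre line; z up. Touching neighbours head to tail are 34 mm apart centre to centre.
- w4_tip (a point): middle of the yellow canister's narrow end face, 36 mm along its +x, 17 mm up (a black dash marks this end on the lid)
- w5: orange wedge canister, white lid; 3 to 5 of the five are present. Plan: symmetric trapezium 72 mm long, 41 mm wide at the wide end (-x), 27 mm at the narrow end (+x). 34 mm high to the lid; centred on it a orange grip block 28 mm long (x), 16 mm across, up to 56 mm. 100 g. Origin: underside, mid-length, centre line; z up. Touching neighbours head to tail are 34 mm apart centre to centre.
- w5_tip (a point): middle of the orange canister's narrow end face, 36 mm along its +x, 17 mm up (a black dash marks this end on the lid)
- tray: loose aluminium tray, 92 mm wide (x), 227 mm long (y), 0.5 kg, on the shelf. Inside |x| < 40 mm, y -107.5 to 79.5 mm; floor top 5 mm up, walls 6 mm thick, 20 mm high. Beyond y = 79.5 a solid wooden nose deck 26 mm high, its front corners cut at 45 degrees. Flat rear wall at y = -113.5 mm. Origin: centre of the underside; z up. Starts nose in the dock's mouth, a little off line.
- tray_nose (a point): middle of the tray's nose front face, 113.5 mm along the tray's +y from its origin, 13 mm up; at the start 120 to 150 mm short of home
- dock: fixed wooden dock: two 22 mm high rails converge at 25 degrees each from a 182 mm wide mouth (y = -165 mm) to a straight 98 mm throat (y = -75 mm to 0) with a stop at y = 0. The tray slides in along the dock's +y. Origin: shelf level, middle of the stop's inner face (where the home tray's nose comes); x across, z up. The clamp stands beside the throat on the +x side.
- clamp (a joint): toggle clamp, an L, rad, -0.08 to 1.62. At 0 (closed) the steel arm lies level over the throat, foot on a home tray's deck, and the red handle stands up. As it grows the arm rises and the handle swings down to the dock's +x; at 1.6 the arm stands up, the handle lies level. About 2 N on the upright limb moves it; past centre (about 0.7) it falls to that side and stays. Starts closed.
- clamp_pivot (a point): fixed: the clamp's hinge axis, 85 mm along the dock's +x and 20 mm along its -y from the dock's origin, 55 mm up
- clamp_handle (a point): end of the red handle, 105 mm from the pivot (straight above it at 0); handle 16 x 22 mm thick
- clamp_foot (a point): underside of the rubber foot on the steel arm; the arm is 84 mm long from the pivot, 16 mm wide and 12 mm thick, with the foot 68 mm out, 29 mm below the arm's centre line at 0
- canister: round pink flip-top canister, 76 mm across, 102 mm high; bystander. Origin: centre of the underside
- grater: flat steel grater, 150 x 85 x 9 mm plus a wire handle 75 mm long; bystander. Origin: centre of the plate's underside
- mug: white mug with a chipped rim, 82 mm across, 90 mm high; bystander. Origin: centre of the underside
- pestle: wooden pestle lying on its side, 230 mm long, 40 mm thick head; bystander. Origin: middle, at shelf level
- jar: amber glass jar with red cap, 70 mm across, 100 mm high; bystander. Origin: centre of the underside
Things that resemble listed ones, but are neither listed nor needed, are in the scene too. Leave any red look-alike of the w2 alone.

How it is judged:
On the way, in this order (a step that is already met when the one before it is completed fails the run):
1. all canisters are packed head to tail from the nose end, the tray still out of its dock (nose over 60 mm from the stop) (z of w1 in the frame of tray between 0.002 and 0.009 m and z of w2 in the frame of tray between 0.002 and 0.009 m and z of w3 in the frame of tray between 0.002 and 0.009 m and z of w4 in the frame of tray between 0.002 and 0.009 m and z of w5 in the frame of tray between 0.002 and 0.009 m and x of w1 in the frame of tray between -0.012 and 0.012 m and x of w2 in the frame of tray between -0.012 and 0.012 m and x of w3 in the frame of tray between -0.012 and 0.012 m and x of w4 in the frame of tray between -0.012 and 0.012 m and x of w5 in the frame of tray between -0.012 and 0.012 m and angle between each of w1, w2, w3, w4, w5's own z axis and vertical below 0.08 rad and angle between the x axis of each of w1, w2, w3, w4, w5 and the x axis of tray, either way round below 0.15 rad and horizontal distance between w1_tip and w2_tip above 0.055 m and horizontal distance between each of w1_tip, w2_tip and w3_tip above 0.055 m and horizontal distance between each of w1_tip, w2_tip, w3_tip and w4_tip above 0.055 m and horizontal distance between each of w1_tip, w2_tip, w3_tip, w4_tip and w5_tip above 0.055 m and (horizontal distance between w1 and w2 below 0.046 m or horizontal distance between w1 and w3 below 0.046 m or horizontal distance between w1 and w4 below 0.046 m or horizontal distance between w1 and w5 below 0.046 m) and (horizontal distance between w2 and w1 below 0.046 m or horizontal distance between w2 and w3 below 0.046 m or horizontal distance between w2 and w4 below 0.046 m or horizontal distance between w2 and w5 below 0.046 m) and (horizontal distance between w3 and w1 below 0.046 m or horizontal distance between w3 and w2 below 0.046 m or horizontal distance between w3 and w4 below 0.046 m or horizontal distance between w3 and w5 below 0.046 m) and (horizontal distance between w4 and w1 below 0.046 m or horizontal distance between w4 and w2 below 0.046 m or horizontal distance between w4 and w3 below 0.046 m or horizontal distance between w4 and w5 below 0.046 m) and (horizontal distance between w5 and w1 below 0.046 m or horizontal distance between w5 and w2 below 0.046 m or horizontal distance between w5 and w3 below 0.046 m or horizontal distance between w5 and w4 below 0.046 m) and y of any of w1, w2, w3, w4, w5 in the frame of tray above 0.046 m and y of tray_nose in the frame of dock below -0.06 m), for 0.2 s.
2. the tray is home against the stop with the canisters in it and the clamp swung back (over 1.2 rad) (y of tray_nose in the frame of dock between -0.006 and 0.004 m and x of tray_nose in the frame of dock between -0.008 and 0.008 m and angle between the y axis of tray and the y axis of dock, either way round below 0.12 rad and angle between tray's own z axis and vertical below 0.05 rad and value of joint clamp above 1.2 rad and z of each of w1, w2, w3, w4, w5 in the frame of tray below 0.009 m), for 0.2 s.
At the end, for the whole second after the job is handed in: Canisters flat in the tray, one within 34 mm of the deck, each with a neighbour within 46 mm, neighbours reversed (no two narrow ends within 55 mm); tray nose within 6 mm of stop, 8 mm of centre line, square to 0.12 rad; clamp under 0.12 rad, foot bearing on the tray; all at rest (z of w1 in the frame of tray between 0.002 and 0.009 m and z of w2 in the frame of tray between 0.002 and 0.009 m and z of w3 in the frame of tray between 0.002 and 0.009 m and z of w4 in the frame of tray between 0.002 and 0.009 m and z of w5 in the frame of tray between 0.002 and 0.009 m and x of w1 in the frame of tray between -0.012 and 0.012 m and x of w2 in the frame of tray between -0.012 and 0.012 m and x of w3 in the frame of tray between -0.012 and 0.012 m and x of w4 in the frame of tray between -0.012 and 0.012 m and x of w5 in the frame of tray between -0.012 and 0.012 m and angle between each of w1, w2, w3, w4, w5's own z axis and vertical below 0.08 rad and angle between the x axis of each of w1, w2, w3, w4, w5 and the x axis of tray, either way round below 0.15 rad and horizontal distance between w1_tip and w2_tip above 0.055 m and horizontal distance between each of w1_tip, w2_tip and w3_tip above 0.055 m and horizontal distance between each of w1_tip, w2_tip, w3_tip and w4_tip above 0.055 m and horizontal distance between each of w1_tip, w2_tip, w3_tip, w4_tip and w5_tip above 0.055 m and (horizontal distance between w1 and w2 below 0.046 m or horizontal distance between w1 and w3 below 0.046 m or horizontal distance between w1 and w4 below 0.046 m or horizontal distance between w1 and w5 below 0.046 m) and (horizontal distance between w2 and w1 below 0.046 m or horizontal distance between w2 and w3 below 0.046 m or horizontal distance between w2 and w4 below 0.046 m or horizontal distance between w2 and w5 below 0.046 m) and (horizontal distance between w3 and w1 below 0.046 m or horizontal distance between w3 and w2 below 0.046 m or horizontal distance between w3 and w4 below 0.046 m or horizontal distance between w3 and w5 below 0.046 m) and (horizontal distance between w4 and w1 below 0.046 m or horizontal distance between w4 and w2 below 0.046 m or horizontal distance between w4 and w3 below 0.046 m or horizontal distance between w4 and w5 below 0.046 m) and (horizontal distance between w5 and w1 below 0.046 m or horizontal distance between w5 and w2 below 0.046 m or horizontal distance between w5 and w3 below 0.046 m or horizontal distance between w5 and w4 below 0.046 m) and y of any of w1, w2, w3, w4, w5 in the frame of tray above 0.046 m and y of tray_nose in the frame of dock between -0.006 and 0.004 m and x of tray_nose in the frame of dock between -0.008 and 0.008 m and angle between the y axis of tray and the y axis of dock, either way round below 0.12 rad and angle between tray's own z axis and vertical below 0.05 rad and linear speed of each of w1, w2, w3, w4, w5, tray below 0.02 m/s and value of joint clamp below 0.12 rad and velocity of joint clamp below 0.05 rad/s and contact force between clamp and tray above 0.2 N); the robot touches nothing.
It fails at once if another kitchen thing (round canister, grater, mug, pestle, jar) is shoved more than 30 mm (distance of any of canister, grater, mug, pestle, jar from where it was at the start of the episode above 0.03 m).
It fails at once if another kitchen thing is tipped over (angle between any of canister, grater, mug, pestle, jar's own z axis and vertical above 0.5 rad).
Of w1, w2, w3, w4, w5 only 3 to 5 are there at a start; the rules pass over those that are not, and their reading is None.
At some moment in a run one of w1, w2, w3, w4, w5 may be knocked a few centimetres aside while the robot is not near it.
It also fails if it takes over 208 s, if anything falls off the work surface, if the arm or the gripper's body presses on something with over 40 N, if the wrist force passes 120 N, or if a joint passes its speed limit or range.

## Working session

There is one attempt and no reset: what is moved stays moved. The work goes in short steps, Python scripts to look and compute and a tool call to move; the robot and the scene stay as the last step left them, time stands still between calls to the robot, and variables do not carry over. Pictures are saved under pics/ and viewed, and the job is handed in when it is done.

Besides the shell and the picture viewer there is one more tool, called after ">>>" as name(argument=value, ...) on one line, values as JSON. step_arm: Moves the arm, as the interface text tells. Its arguments: {"type":"object","properties":{"series":{"type":"array","items":{"type":"array","items":{"type":"number","minimum":-1,"maximum":1}}},"squeeze":{"type":"number"}},"required":["series"]}

```bash
ls; mkdir -p pics
cat > h.py <<'E'
import numpy as np, cv2
from cell import sensors, vision, hand_in
def snap(name, fn=None):
    d=vision.read_camera(name)
    if fn: cv2.imwrite('pics/'+fn, d['pixels'])
    np.savez('last_%s.npz'%name, **d)
    return d
def cloud(d):
    z=d['range_z']; K=d['camera_matrix']; P=d['pose']
    v,u=np.mgrid[0:z.shape[0],0:z.shape[1]]
    p=np.stack([(u-K[0,2])/K[0,0]*z,(v-K[1,2])/K[1,1]*z,z],-1)
    w=p@P[:3,:3].T+P[:3,3]
    w[z==0]=np.nan
    return w
def project(d,p):
    P=np.linalg.inv(d['pose']); c=P[:3,:3]@np.array(p)+P[:3,3]; K=d['camera_matrix']
    return K[0,0]*c[0]/c[2]+K[0,2],K[1,1]*c[1]/c[2]+K[1,2]
E
python3 - <<'E'
from h import *
print(sensors.observe())
for n in ['scene','top','wrist']:
    d=snap(n,n+'0.png'); print(n,d['camera_matrix'].round(1).tolist(),d['pose'].round(3).tolist())
E
```

```text
pics
{'time': 0.0, 'qpos': array([ 1.13100126e+00,  3.42749541e-01,  1.52502769e+00,  1.88917244e-05,
        1.27536406e+00, -1.46007831e-01]), 'qvel': array([-5.83415183e-04, -4.66033449e-04, -1.32680984e-03, -4.81542522e-05,
        1.90986321e-03, -7.59359117e-04]), 'joint_efforts': array([-5.43943825e-04, -4.31248355e+01, -2.44217777e+01,  7.19388644e-02,
        5.59698092e-02, -1.19373485e-04]), 'tool_pos': array([0.1518452 , 0.50216997, 0.24302728]), 'tool_rot': array([-3.14006311e+00, -2.43184159e-04,  2.84779972e+00]), 'contact_force': array([-0.01328862, -0.07863011,  0.08112636]), 'torque': array([ 0.04391715,  0.00640591, -0.04044086]), 'opening': 0.09173336207471747}
scene [[463.2, 0.0, 273.3], [0.0, 463.2, 202.4], [0.0, 0.0, 1.0]] [[0.722, 0.592, -0.358, 1.004], [0.691, -0.612, 0.384, -0.466], [0.008, -0.525, -0.851, 1.101], [0.0, 0.0, 0.0, 1.0]]
top [[487.1, 0.0, 280.9], [0.0, 487.1, 214.2], [0.0, 0.0, 1.0]] [[0.025, -0.987, 0.157, 0.402], [-1.0, -0.024, 0.01, -0.011], [-0.006, -0.157, -0.988, 1.423], [0.0, 0.0, 0.0, 1.0]]
wrist [[315.4, 0.0, 275.7], [0.0, 315.4, 202.0], [0.0, 0.0, 1.0]] [[0.289, 0.927, 0.241, 0.087], [0.957, -0.279, -0.073, 0.522], [-0.001, 0.252, -0.968, 0.385], [0.0, 0.0, 0.0, 1.0]]
```

View pics/scene0.png

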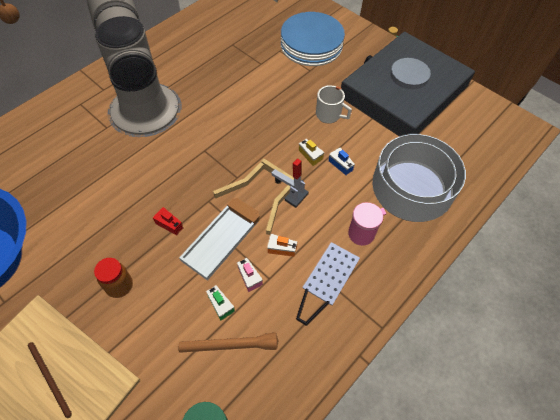

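View pics/top0.png

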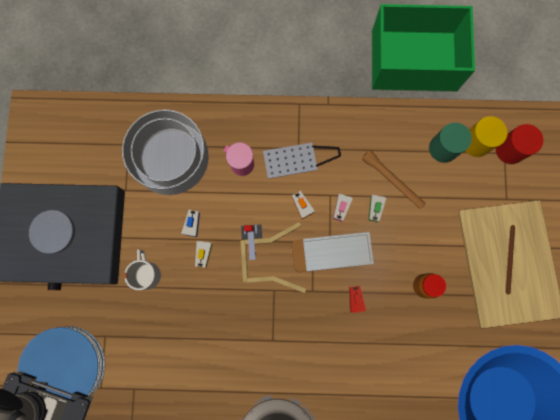

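View pics/wrist0.png

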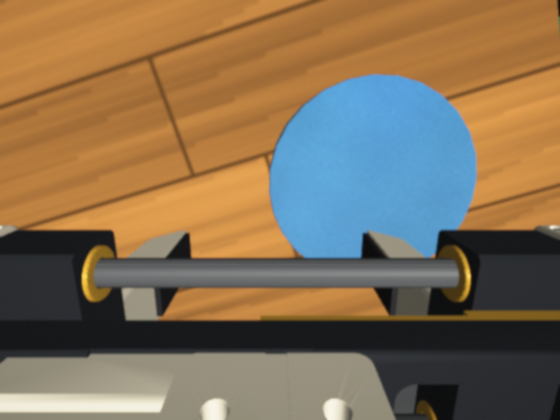

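The five wedges in the top view are blue (190,222), yellow (202,254), orange (303,203), pink (343,207) and green (377,207). The red look-alike is at (356,299). The tray is at (338,252) with its nose to the left, and the clamp is at (250,235). Next I'll measure them and enlarge the view.

Run:
```python
from h import *
d=dict(np.load('last_top.npz')); im=d['pixels']
c=im[180:320,170:400]; cv2.imwrite('pics/crop1.png',cv2.resize(c,None,fx=3.4,fy=3.4,interpolation=cv2.INTER_CUBIC))
w=cloud(d); hsv=cv2.cvtColor(im,cv2.COLOR_BGR2HSV)
print(np.isnan(w[...,2]).mean())
# heights of table
print('table',np.nanmedian(w[340:380,200:250,2]), np.nanstd(w[340:380,200:250,2]))
roi=np.zeros(im.shape[:2],bool); roi[185:320,175:395]=1
for n,(lo,hi) in dict(blue=(100,125),yellow=(22,32),orange=(6,17),pink=(150,172),green=(45,85)).items():
    m=roi&(hsv[...,0]>=lo)&(hsv[...,0]<=hi)&(hsv[...,1]>110)&(hsv[...,2]>110)&(w[...,2]>.045)&(w[...,2]<.07)
    ys,xs=np.where(m); print(n,len(xs),xs.mean().round(1),ys.mean().round(1),np.nanmedian(w[m],0).round(4))
# white lids
m=roi&(hsv[...,1]<60)&(hsv[...,2]>150)&(w[...,2]>.025)&(w[...,2]<.045)
n,l,s,ce=cv2.connectedComponentsWithStats(m.astype(np.uint8))
for i in range(1,n):
    if s[i,4]>30: print(i,s[i],ce[i].round(1),np.nanmean(w[l==i],0).round(4))
```

```text
0.003903061224489796
table -0.0011396007983983658 0.002972526501809248
blue 48 189.5 221.4 [0.5923 0.262  0.054 ]
yellow 52 200.5 253.5 [0.5017 0.2252 0.0555]
orange 54 301.9 202.6 [ 0.6535 -0.0568  0.0543]
pink 33 342.3 206.3 [ 0.6465 -0.1717  0.0545]
green 40 377.5 206.7 [ 0.6463 -0.2715  0.0552]
1 [293 192  21  26 182] [302.7 206.2] [ 0.6473 -0.0598  0.0329]
2 [334 194  18  26 196] [342.  205.1] [ 0.6532 -0.1733  0.0335]
3 [370 195  16  26 170] [376.7 205. ] [ 0.656  -0.2737  0.033 ]
4 [182 210  16  26 188] [189.9 224.7] [0.5853 0.2642 0.0332]
6 [195 242  16  26 193] [201.9 251.7] [0.5083 0.2256 0.0333]
```

View pics/crop1.png

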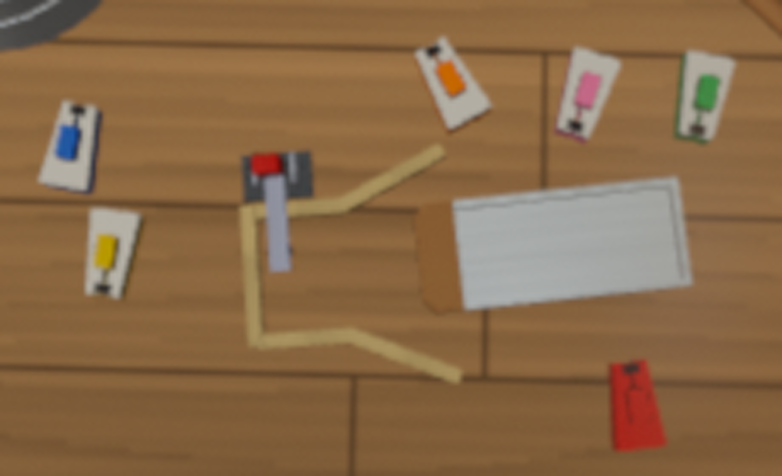

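>>> step_arm(series=[[1,1,0,0.8,1],[1,1,0,0.8,1],[1,1,0,0.8,1],[1,1,0,0,0.67],[1,1,0,0,0],[1,1,0,0,0],[1,1,-0.5,0,0],[1,1,-1,0,0],[1,1,-1,0,0],[1,1,-1,0,0],[1,1,-1,0,0],[1,1,-1,0,0]])

```text
time: 1.35
tool_pos: [0.4528, 0.3638, 0.3034]
tool_rot: [-3.141, -0.001, 3.141]
contact_force: [0.3, 0.4, 0.3]
opening: 0.0917
```

>>> step_arm(series=[[1,1,-1,0,0],[1,1,-1,0,0],[1,1,-1,0,0],[1,1,-1,0,0],[1,1,-1,0,0],[1,1,-1,0,0],[1,1,-1,0,0],[1,1,-1,0,0],[1,0.3,-1,0,0],[1,0,-1,0,0],[1,0,-1,0,0],[1,0,-1,0,0]])

```text
time: 2.55
tool_pos: [0.6594, 0.064, 0.3031]
tool_rot: [3.141, -0.001, 3.141]
contact_force: [-0.4, -0.0, 0.3]
opening: 0.092
```

>>> step_arm(series=[[1,0,-1,0,0],[1,0,-1,0,0],[1,0,-0.5,0,0],[1,0,0,0,0],[1,0,0,0,0]])

```text
time: 3.05
tool_pos: [0.6595, 0.0032, 0.3036]
tool_rot: [3.141, -0.0, 3.142]
contact_force: [-0.2, 1.2, 1.1]
opening: 0.0917
```

Run:
```python
from h import *
s=sensors.observe(); print(s['time'],s['tool_pos'],s['tool_rot'],s['qpos'].round(3))
d=snap('wrist','wr1.png'); print(d['pose'].round(3).tolist())
```

```text
3.05 [0.65949748 0.00324183 0.3035636 ] [ 3.14082001e+00 -3.37456633e-04  3.14151168e+00] [-1.120e-01  5.750e-01  9.870e-01  1.000e-03  1.580e+00 -1.682e+00]
[[-0.001, 0.968, 0.252, 0.591], [1.0, 0.0, 0.001, 0.003], [0.001, 0.252, -0.968, 0.445], [0.0, 0.0, 0.0, 1.0]]
```

View pics/wr1.png

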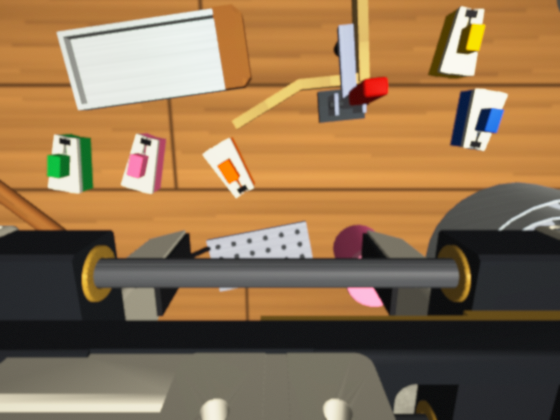

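```bash
cat > fit.py <<'E'
from h import *
from scipy.optimize import minimize
U=4
def proj(d,P):
    T=np.linalg.inv(d['pose']); c=np.asarray(P)@T[:3,:3].T+T[:3,3]; K=d['camera_matrix']
    return np.stack([K[0,0]*c[:,0]/c[:,2]+K[0,2],K[1,1]*c[:,1]/c[:,2]+K[1,2]],-1)
def place(L,x,y,a,z0=0):
    L=np.asarray(L,float); c,s=np.cos(a),np.sin(a)
    return np.stack([x+c*L[:,0]-s*L[:,1],y+s*L[:,0]+c*L[:,1],L[:,2]+z0],-1)
def poly(img,pts,val,org):
    p=np.round(((pts-org+0.5)*U-0.5)*16).astype(np.int32)
    cv2.fillPoly(img,[p.reshape(-1,1,2)],val,shift=4)
def hull(p): return cv2.convexHull(p.astype(np.float32)).reshape(-1,2)
LID=[(-.036,-.0205,.034),(.036,-.0135,.034),(.036,.0135,.034),(-.036,.0205,.034)]
BLK=[(sx*.014,sy*.008,z) for sx in(-1,1) for sy in(-1,1) for z in(.034,.056)]
DASH=[(.012,-.001,.034),(.035,-.001,.034)]
def fitw(d,x0,y0,a0,z0=0,h=32):
    u,v=proj(d,[[x0,y0,.034+z0]])[0]; org=np.array([int(u)-h,int(v)-h]); 
    org=np.maximum(org,0)
    im=d['pixels'][org[1]:org[1]+2*h,org[0]:org[0]+2*h]; H,W=im.shape[:2]
    hsv=cv2.cvtColor(im,cv2.COLOR_BGR2HSV)
    white=((hsv[...,1]<75)&(hsv[...,2]>140)).astype(float)
    white=cv2.GaussianBlur(white,(0,0),.6)
    best=None
    def cost(p):
        g=np.zeros((H*U,W*U),np.float32)
        poly(g,proj(d,place(LID,*p,z0=z0)),1.,org)
        poly(g,hull(proj(d,place(BLK,*p,z0=z0))),0.,org)
        g=cv2.GaussianBlur(cv2.resize(g,(W,H),interpolation=cv2.INTER_AREA),(0,0),.6)
        return ((g-white)**2).sum()
    for da in (-.3,-.15,0,.15,.3):
        a=a0+da
        r=minimize(cost,[x0,y0,a],method='Nelder-Mead',options=dict(initial_simplex=[[x0,y0,a],[x0+.006,y0,a],[x0,y0+.006,a],[x0,y0,a+.15]],xatol=1e-4,fatol=.01,maxiter=150))
        if best is None or r.fun<best.fun: best=r
    return best.x,best.fun,white.sum()
E
python3 - <<'E'
from fit import *
d=dict(np.load('last_wrist.npz')); w=cloud(d)
c=d['pixels'][0:205]; cv2.imwrite('pics/c2a.png',cv2.resize(c[:,0:280],None,fx=2.8,fy=2.8,interpolation=cv2.INTER_CUBIC)); cv2.imwrite('pics/c2b.png',cv2.resize(c[:,220:420],None,fx=2.9*1.35,fy=2.9*1.0*1.35*.74 if 0 else 2.9,interpolation=cv2.INTER_CUBIC))
# initial: (block pix, angle of narrow end in world): 
# image right=+y, image up=-x
init=dict(green=((70,165),np.pi),pink=((143,163),2.9),orange=((228,168),-.0+.45),yellow=((463,40),np.pi),blue=((480,120),0.2))
for k,((u,v),a) in init.items():
    p=np.nanmedian(w[v-3:v+4,u-3:u+4].reshape(-1,3),0)
    x,f,n=fitw(d,p[0],p[1],a); print(k,p.round(3),x.round(4),round(f,1),round(n,1))
    f2,_,_=0,0,0
    x2,g,_=fitw(d,p[0],p[1],a+np.pi); print('   flipped cost',round(g,1))
E
```

```text
green [ 0.648 -0.264  0.035] [ 0.6473 -0.2717  2.9795] 206.8 1150.0
   flipped cost 325.0
pink [ 0.644 -0.163  0.05 ] [ 0.6466 -0.1716  2.8322] 152.4 1122.7
   flipped cost 316.5
orange [ 0.649 -0.056  0.057] [ 0.6541 -0.0566  0.5279] 82.8 1058.3
   flipped cost 274.0
yellow [0.502 0.218 0.047] [0.5006 0.2268 3.049 ] 156.1 1298.5
   flipped cost 363.1
blue [0.591 0.255 0.043] [ 0.5916  0.264  -0.1563] 133.2 1202.6
   flipped cost 330.3
```

View pics/c2a.png

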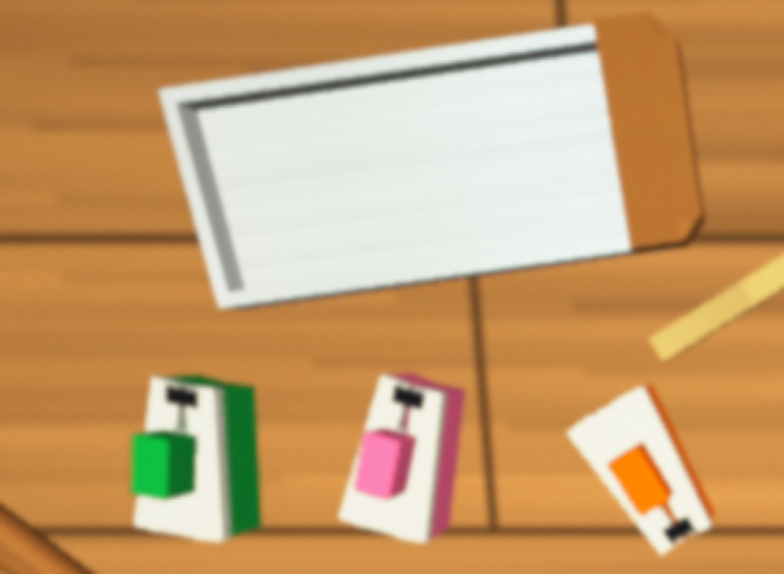

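View pics/c2b.png

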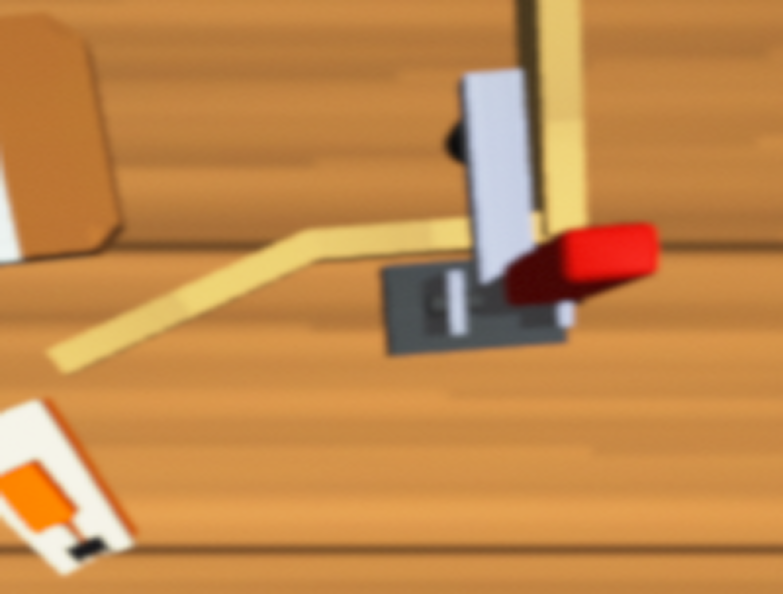

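```bash
cat >> fit.py <<'E'
def ray(d,u,v,z):
    K=d['camera_matrix'];P=d['pose']; r=P[:3,:3]@np.array([(u-K[0,2])/K[0,0],(v-K[1,2])/K[1,1],1]); o=P[:3,3]
    return (o+r*(z-o[2])/r[2])[:2]
E
python3 - <<'E'
from fit import *
d=dict(np.load('last_wrist.npz'))
q=lambda u,v,z:ray(d,(u+.5)/2.8-.5,(v+.5)/2.8-.5,z)
A=q(160,90,.02);B=q(220,308,.02);C=q(597,24,.026);D=q(630,250,.026);N1=q(683,45,.026);N2=q(704,213,.026)
print('rear',A.round(4),B.round(4),np.linalg.norm(A-B));print('deck',C.round(4),D.round(4),np.linalg.norm(C-D));print('nose',N1.round(4),N2.round(4))
print('angs',*[np.arctan2(*(v[::-1])) for v in (B-A,D-C,N2-N1)], 'long',*[np.arctan2(*(v[::-1]))-np.pi/2 for v in (C-A,D-B)], np.linalg.norm(C-A),np.linalg.norm(D-B))
q=lambda u,v,z:ray(d,220+(u+.5)/3.915-.5,(v+.5)/2.9-.5,z)
for n,p in dict(mouth1=(47,350,.022),mouth2=(68,374,.022),kneein=(305,230,.022),kneeout=(315,258,.022),rail2=(468,217,.022),stopin0=(537,2,.022),stopin1=(545,210,.022),stopout=(585,222,.022),handletop_a=(562,240,.16),handletop_b=(655,228,.16),htc=(567,282,.16),htd=(657,262,.16),armtip=(465,74,.061),armtip2=(522,69,.061)).items(): print(n,q(*p).round(4))
# top view too
d=dict(np.load('last_top.npz'))
q=lambda u,v,z:ray(d,170+(u+.5)/3.4-.5,180+(v+.5)/3.4-.5,z)
for n,p in dict(rearT=(679,178,.02),rearB=(692,285,.02),deckT=(453,201,.026),deckB=(465,310,.026),noseT=(418,205,.026),noseB=(424,303,.026),s1=(254,215,.022),s2=(262,336,.022),lmouth=(462,375,.022),umouth=(441,152,.022),lknee=(352,333,.022),uknee=(346,208,.022)).items(): print('top',n,q(*p).round(4))
E
```

```text
rear [ 0.4876 -0.2639] [ 0.5788 -0.2521] 0.0919960765748047
deck [ 0.4636 -0.0711] [ 0.5538 -0.0608] 0.09088625568766838
nose [ 0.4715 -0.035 ] [ 0.5383 -0.0273]
angs 0.1289586140805635 0.11400959637269681 0.11420188496515665 long 0.12396691141574401 0.1297377327785305 0.1942601141030299 0.19289914281430534
mouth1 [ 0.592  -0.0539]
mouth2 [ 0.6025 -0.0473]
kneein [0.5415 0.0308]
kneeout [0.553  0.0342]
rail2 [0.5362 0.0829]
stopin0 [0.4538 0.0996]
stopin1 [0.5334 0.1074]
stopout [0.5382 0.1206]
handletop_a [0.5605 0.0776]
handletop_b [0.5572 0.0975]
htc [0.5722 0.0795]
htd [0.5666 0.0988]
armtip [0.4907 0.0721]
armtip2 [0.4889 0.088 ]
top rearT [ 0.5785 -0.2545]
top rearB [ 0.4879 -0.2652]
top deckT [ 0.5534 -0.0623]
top deckB [ 0.4618 -0.074 ]
top noseT [ 0.5492 -0.0327]
top noseB [ 0.4668 -0.0395]
top s1 [0.5377 0.1062]
top s2 [0.436  0.0957]
top lmouth [ 0.408  -0.0726]
top umouth [ 0.5956 -0.0514]
top lknee [0.4404 0.0203]
top uknee [0.5456 0.0283]
```

Both views agree to about 2 mm:

| Item | Position | Yaw |
|---|---|---|
| Tray origin | (0.519, -0.146) | 0.125 |
| Dock origin | (0.485, 0.101) | 0.10 |

The tray nose is 135 mm short of home. The wedges already lie the right way round for packing pink, orange, green, blue, yellow, with no flips needed. I'll take pink first.

>>> step_arm(series=[[0.6,-0.043,-0.583,-0.6,-1],[0.6,-0.043,-0.583,-0.6,-1],[0.6,-0.043,-0.583,-0.6,-1],[0.6,-0.043,-0.583,-0.6,-1],[0.6,-0.043,-0.583,-0.6,-1],[0.6,-0.043,-0.583,-0.6,-1],[0.6,-0.043,-0.583,-0.6,-1],[0.6,-0.043,-0.583,-0.6,-1],[0.6,-0.043,-0.583,-0.6,-1],[0.6,-0.043,-0.583,-0.6,-1],[0.6,-0.043,-0.583,-0.6,-1],[0.6,-0.043,-0.583,-0.6,-1]])

```text
time: 4.3
tool_pos: [0.647, -0.1713, 0.1232]
tool_rot: [3.141, -0.0, 2.18]
contact_force: [-0.2, 0.6, 1.1]
opening: 0.0548
```

>>> step_arm(series=[[0.6,0,0,0,-1],[0.6,0,0,0,-1],[0.6,0,0,0,-1],[0.6,0,0,0,-1],[0.6,0,0,0,-1],[0.6,0,0,0,-1],[0.6,0,0,0,-1],[0.6,0,0,0,-1],[0.6,0,0,0,-1],[0.6,0,0,0,-1],[0.6,0,0,0,-1],[0.6,0,0,0,-0.5]])

```text
time: 5.5
tool_pos: [0.6471, -0.1707, 0.1237]
tool_rot: [3.141, -0.0, 1.26]
contact_force: [0.1, 0.4, 1.3]
opening: 0.0548
```

Run:
```python
from h import *
s=sensors.observe(); print(s['time'],s['tool_pos'],s['tool_rot'],s['qpos'].round(3))
d=snap('wrist','wr2.png'); print(d['pose'].round(3).tolist())
```

```text
5.5 [ 0.64712399 -0.17072926  0.12373667] [ 3.14144479e+00 -3.21127552e-04  1.26041403e+00] [-0.373  0.707  1.24   0.     1.194 -0.062]
[[0.953, -0.295, -0.075, 0.667], [-0.305, -0.922, -0.238, -0.107], [0.001, 0.25, -0.968, 0.265], [0.0, 0.0, 0.0, 1.0]]
```

View pics/wr2.png

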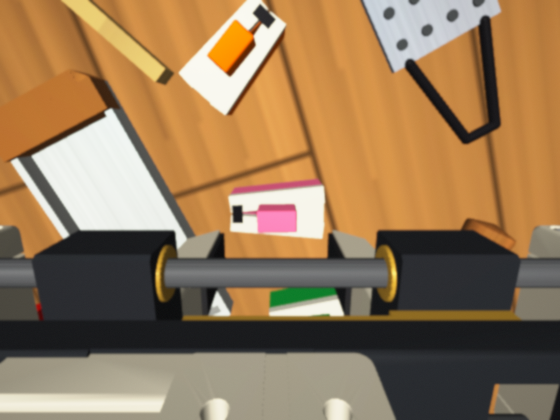

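Run:
```python
from fit import *
d=dict(np.load('last_wrist.npz'))
print(fitw(d,.6466,-.1716,2.83,h=65)); print(fitw(d,.6541,-.0566,.528,h=65))
```

```text
(array([ 0.64670524, -0.17193914,  2.83831588]), np.float64(512.474470386171), np.float64(3175.488006483086))
(array([ 0.65380463, -0.05660544,  0.53627654]), np.float64(472.08388440323563), np.float64(4141.005142407137))
```

>>> step_arm(series=[[0.6,-0.02,-0.05,-0.8,0.05],[0.6,0,0,-0.8,0],[0.6,0,0,-0.8,0],[0.6,0,0,-0.43,0],[0.6,0,0,0,0],[0,0,0,0,0],[0,0,0,0,0],[0,0,0,0,0],[0,0,0,0,0]], squeeze=20)

```text
time: 6.45
tool_pos: [0.6463, -0.1736, 0.0532]
tool_rot: [3.141, 0.0, 1.266]
contact_force: [0.1, -0.3, 0.4]
opening: 0.0276
```

>>> step_arm(series=[[0,0,0,1,0],[0,0,0,1,0],[0,0,0,1,0.9],[0,-0.9,0.55,0,0.9],[0,-0.9,0.55,0,0.9],[0,-0.9,0.55,0,0.9],[0,-0.9,0.55,0,0.9],[0,-0.9,0.55,0,0.9],[0,-0.9,0.55,0,0],[0,0,0,0,0],[0,0,0,0,0]])

```text
time: 7.55
tool_pos: [0.5115, -0.0912, 0.1285]
tool_rot: [3.14, 0.001, 1.698]
contact_force: [0.5, -0.6, -0.4]
opening: 0.0278
```

Run:
```python
from h import *
s=sensors.observe(); print(s['time'],s['tool_pos'],s['tool_rot'],s['opening'])
d=snap('wrist','wr3.png')
```

```text
7.55 [ 0.5114761  -0.09115972  0.12847984] [3.14037109e+00 6.20305838e-04 1.69766436e+00] 0.02780219625524353
```

View pics/wr3.png

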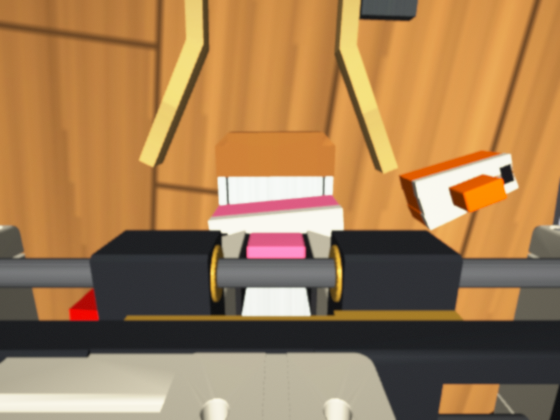

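Run:
```python
from fit import *
d=dict(np.load('last_wrist.npz'))
for p in [(218,176.5),(334,176.5),(229,133),(326,131)]: print(ray(d,*p,.026).round(4))
# held canister lid front edge: lid z = tool z -.053+.034
z=.1285-.053+.034
for p in [(210,219),(342,206),(212,229),(342,212)]: print('can',p,ray(d,*p,z).round(4))
g=d['pixels'].astype(int); print(g[165:185,275].tolist())
```

```text
[ 0.4631 -0.0728]
[ 0.5532 -0.0613]
[ 0.4686 -0.0385]
[ 0.5411 -0.0277]
can (210, 219) [ 0.474  -0.0798]
can (342, 206) [ 0.5425 -0.0638]
can (212, 229) [ 0.4755 -0.0852]
can (342, 212) [ 0.5431 -0.067 ]
[[57, 132, 208], [57, 132, 208], [56, 132, 208], [58, 133, 209], [56, 132, 208], [56, 131, 207], [56, 132, 208], [56, 132, 208], [58, 133, 208], [61, 134, 209], [94, 153, 215], [163, 199, 229], [224, 236, 239], [242, 247, 245], [246, 249, 246], [246, 249, 246], [246, 249, 246], [246, 249, 246], [246, 249, 246], [246, 249, 246]]
```

>>> step_arm(series=[[0,0,0,-0.8,0],[0,0,0,-0.8,0],[0,0,0,-0.7,0],[0,0,0,-0.3,0],[0,0,0,-0.18,0],[0,0,0,0,0],[0,0,0,0,0]])

```text
time: 8.3
tool_pos: [0.5118, -0.0915, 0.059]
tool_rot: [3.14, 0.001, 1.697]
contact_force: [0.4, -0.1, -0.9]
opening: 0.0278
```

>>> step_arm(series=[[0,-0.01,0.08,0,0],[0,-0.01,0.08,0,0],[0,0,0,0,0]])

```text
time: 8.6
tool_pos: [0.511, -0.0872, 0.0589]
tool_rot: [3.14, 0.001, 1.698]
contact_force: [-0.3, -3.0, -0.4]
opening: 0.0277
```

>>> step_arm(series=[[0,0,-0.02,-0.03,0],[0.6,0,0,0,0],[0.6,0,0,0,0],[0.6,0,0,1,0],[0.6,0,0,1,0.8],[0.6,0.9,0.2,0.8,0.9],[0.6,0.9,0.2,0,0.9],[0.6,0.9,0.2,0,0.9],[0.6,0.9,0.2,0,0.9],[0.6,0.9,0.2,0,0.75],[0.6,0.9,0.2,0,0],[0.6,0.3,0.05,0,0]])

```text
time: 9.8
tool_pos: [0.6545, -0.0557, 0.1272]
tool_rot: [3.141, -0.0, 2.11]
contact_force: [0.4, 0.1, -0.6]
opening: 0.0552
```

>>> step_arm(series=[[0.6,0,0,0,0],[0.6,0,0,0,0]])

```text
time: 10.0
tool_pos: [0.6521, -0.0564, 0.1273]
tool_rot: [-3.14, -0.001, 2.109]
contact_force: [0.2, 0.1, -0.3]
opening: 0.055
```

Run:
```python
from fit import *
s=sensors.observe(); print(s['time'],s['tool_pos'],s['tool_rot'],s['opening'])
d=snap('wrist','wr4.png')
print(fitw(d,.6541,-.0566,.528,h=65))
```

```text
10.0 [ 0.65213026 -0.05643953  0.12727496] [-3.14037883e+00 -1.01933435e-03  2.10927351e+00] 0.055017525033352985
(array([ 0.65388767, -0.05652869,  0.53372687]), np.float64(427.3338205846683), np.float64(2923.3199189532356))
```

View pics/wr4.png

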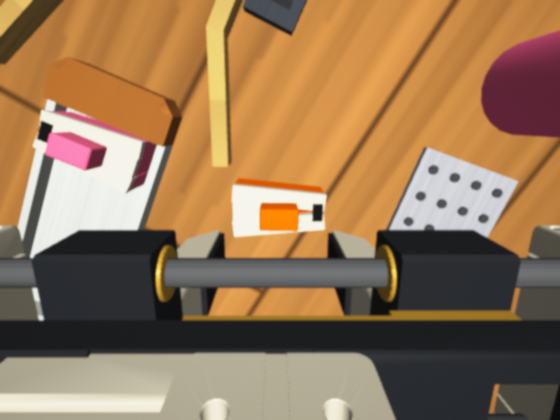

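>>> step_arm(series=[[0.6,0.04,0,-0.8,-0.03],[0.6,0,0,-0.8,0],[0.6,0,0,-0.8,0],[0.6,0,0,-0.57,0],[0.6,0,0,0,0],[0,0,0,0,0],[0,0,0,0,0],[0,0,0,0,0],[0,0,0,0,0],[0,0,0,1,0],[0,0,0,1,0],[0,0,0,1,0]])

```text
time: 11.25
tool_pos: [0.6538, -0.0563, 0.1291]
tool_rot: [-3.141, -0.001, 2.107]
contact_force: [-0.3, -0.1, -0.5]
opening: 0.028
```

Run:
```python
from fit import *
s=sensors.observe(); print(s['time'],s['tool_pos'],s['tool_rot'],s['opening'])
```

```text
11.25 [ 0.653826   -0.05628492  0.12905492] [-3.14103440e+00 -6.17037496e-04  2.10702884e+00] 0.027953646165043394
```

>>> step_arm(series=[[0,-0.919,-0.465,0,-0.9],[0,-0.919,-0.465,0,-0.9],[0,-0.919,-0.465,0,-0.9],[0,-0.919,-0.465,0,-0.9],[0,-0.919,-0.465,0,-0.9],[0,-0.919,-0.465,0,-0.64],[0,0,0,0,0],[0,0,0,0,0],[0,0,0,0,0]])

```text
time: 12.15
tool_pos: [0.5171, -0.126, 0.1287]
tool_rot: [3.141, 0.0, 1.697]
contact_force: [1.0, 0.3, -2.1]
opening: 0.0278
```

Run:
```python
from fit import *
s=sensors.observe(); print(s['time'],s['tool_pos'],s['tool_rot'],s['opening'])
d=snap('wrist','wr5.png')
print(fitw(d,.5111,-.0874,3.267,z0=.005,h=50))
```

```text
12.15 [ 0.51706561 -0.12597801  0.12865311] [3.14058940e+00 3.06522926e-04 1.69659534e+00] 0.027758311985902596
(array([ 0.51024145, -0.08590719,  3.26622226]), np.float64(2779.0825831793986), np.float64(6067.703198409126))
```

View pics/wr5.png

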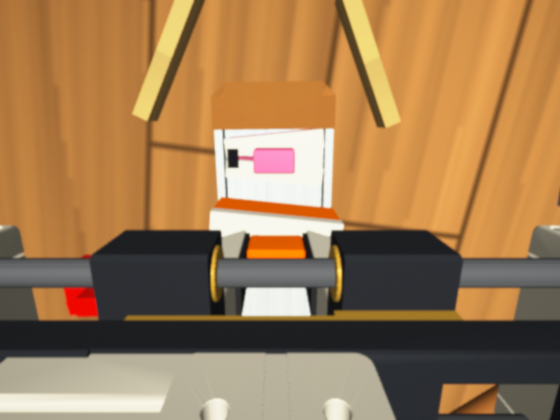

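>>> step_arm(series=[[0,-0.02,0,-0.8,0],[0,0,0,-0.8,0],[0,0,0,-0.7,0],[0,0,0,-0.3,0],[0,0,0,-0.2,0],[0,0,0,0,0],[0,0,0,0,0]])

```text
time: 12.9
tool_pos: [0.5164, -0.1262, 0.059]
tool_rot: [3.14, 0.001, 1.696]
contact_force: [0.3, -0.1, -0.7]
opening: 0.0278
```

>>> step_arm(series=[[0,-0.01,0.08,0,0],[0,-0.01,0.08,0,0],[0,0,0,0,0]])

```text
time: 13.2
tool_pos: [0.5153, -0.1218, 0.0586]
tool_rot: [3.141, 0.0, 1.696]
contact_force: [0.4, -0.1, -0.7]
opening: 0.028
```

>>> step_arm(series=[[0,0,0.06,-0.02,0],[0,0,0.04,0,0],[0,0,0,0,0]])

```text
time: 13.5
tool_pos: [0.5156, -0.1198, 0.0583]
tool_rot: [3.141, 0.001, 1.696]
contact_force: [-0.3, -1.8, 1.7]
opening: 0.0277
```

>>> step_arm(series=[[0,0,-0.02,-0.01,0],[0.6,0,0,0,0],[0.6,0,0,0,0],[0.6,0,0,1,0],[0.6,0,0,1,0],[0.6,0.75,-0.867,0.8,-0.9],[0.6,0.75,-0.867,0,-0.9],[0.6,0.75,-0.867,0,-0.9],[0.6,0.75,-0.867,0,-0.9],[0.6,0.75,-0.867,0,0],[0.6,0.75,-0.867,0,0],[0.6,0.75,-0.867,0,0]])

```text
time: 14.7
tool_pos: [0.6469, -0.2726, 0.1272]
tool_rot: [-3.141, -0.0, 1.408]
contact_force: [0.2, 0.1, -0.6]
opening: 0.0549
```

>>> step_arm(series=[[0.6,0,0,0,0],[0.6,0,0,0,0],[0.6,0,0,0,0]])

```text
time: 15.0
tool_pos: [0.6459, -0.2709, 0.1273]
tool_rot: [-3.14, -0.001, 1.408]
contact_force: [0.4, -0.1, 0.7]
opening: 0.0551
```

Run:
```python
from fit import *
s=sensors.observe(); print(s['time'],s['tool_pos'],s['tool_rot'],s['opening'])
d=snap('wrist','wr6.png')
print(fitw(d,.6473,-.2717,2.98,h=65))
```

```text
15.0 [ 0.64585654 -0.2709414   0.12730861] [-3.14021615e+00 -7.34173714e-04  1.40816441e+00] 0.055105937562121995
(array([ 0.64708822, -0.27212356,  2.9557217 ]), np.float64(508.4064131296925), np.float64(3089.317350223476))
```

View pics/wr6.png

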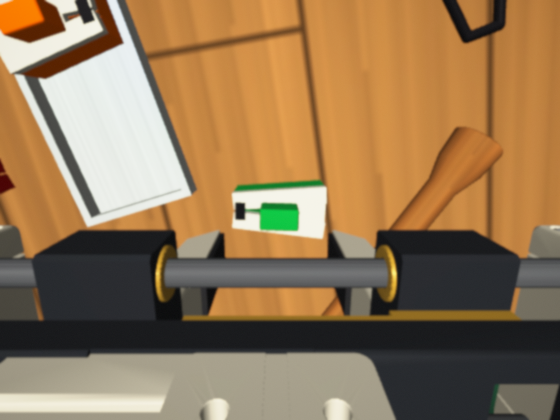

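>>> step_arm(series=[[0.6,0.03,-0.03,-0.8,-0.28],[0.6,0,0,-0.8,0],[0.6,0,0,-0.8,0],[0.6,0,0,-0.57,0],[0.6,0,0,0,0],[0,0,0,0,0],[0,0,0,0,0],[0,0,0,0,0],[0,0,0,0,0],[0,0,0,1,0],[0,0,0,1,0],[0,0,0,1,0]])

```text
time: 16.25
tool_pos: [0.647, -0.2725, 0.129]
tool_rot: [-3.141, -0.0, 1.385]
contact_force: [0.8, -0.7, -0.9]
opening: 0.028
```

Run:
```python
from fit import *
s=sensors.observe(); print(s['time'],s['tool_pos'],s['tool_rot'],s['opening'])
```

```text
16.25 [ 0.64699779 -0.27248992  0.12899469] [-3.14078680e+00 -2.59663784e-04  1.38540252e+00] 0.028039333029675644
```

>>> step_arm(series=[[0,-0.842,0.745,0,0.65],[0,-0.842,0.745,0,0.65],[0,-0.842,0.745,0,0.65],[0,-0.842,0.745,0,0.65],[0,-0.842,0.745,0,0.65],[0,-0.842,0.745,0,0.64],[0,0,0,0,0],[0,0,0,0,0],[0,0,0,0,0]])

```text
time: 17.15
tool_pos: [0.5218, -0.1615, 0.1288]
tool_rot: [3.14, 0.001, 1.696]
contact_force: [0.2, 0.0, -1.8]
opening: 0.0283
```

Run:
```python
from fit import *
s=sensors.observe(); print(s['time'],s['tool_pos'],s['tool_rot'],s['opening'])
d=snap('wrist','wr7.png')
```

```text
17.15 [ 0.52181507 -0.16149524  0.12875957] [3.14034816e+00 8.67865086e-04 1.69595175e+00] 0.02828995464042632
```

View pics/wr7.png

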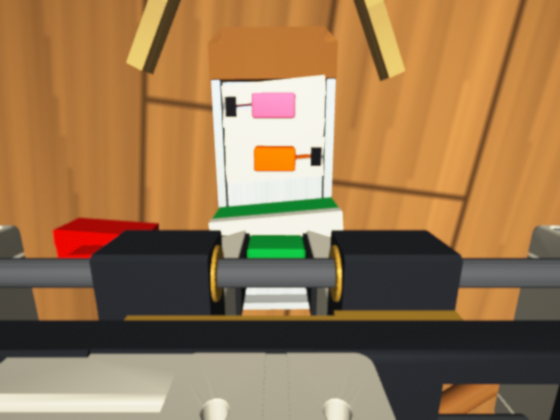

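>>> step_arm(series=[[0,-0.02,0,-0.8,0],[0,0,0,-0.8,0],[0,0,0,-0.7,0],[0,0,0,-0.3,0],[0,0,0,-0.2,0],[0,0,0,0,0],[0,0,0,0,0]])

```text
time: 17.9
tool_pos: [0.5211, -0.1613, 0.059]
tool_rot: [3.14, 0.001, 1.696]
contact_force: [-0.9, 0.0, -1.7]
opening: 0.0278
```

>>> step_arm(series=[[0,-0.01,0.08,0,0],[0,-0.01,0.08,0,0],[0,0,0,0,0],[0,0,0.06,-0.02,0],[0,0,0,0,0]])

```text
time: 18.4
tool_pos: [0.5202, -0.1556, 0.0584]
tool_rot: [3.141, 0.001, 1.697]
contact_force: [0.3, -1.6, 2.0]
opening: 0.0279
```

>>> step_arm(series=[[0,0,-0.02,-0.01,0],[0.6,0,0,0,0],[0.6,0,0,0,0],[0.6,0,0,1,0],[0.6,0,0,1,0],[0.6,0,0,1,0],[0,0,0.8,0.7,0],[0,0,1,0,0],[0,0,1,0,0],[0,0,1,0,0],[0,0,1,0,0],[0,0,1,0,0]])

```text
time: 19.6
tool_pos: [0.5198, -0.0098, 0.1501]
tool_rot: [-3.141, -0.0, 1.696]
contact_force: [-0.4, -0.0, -0.2]
opening: 0.0119
```

>>> step_arm(series=[[0,0,1,0,0],[0,0,1,0,0],[0,0,1,0,0],[0,0,0.9,0,0],[0,0,0,0,0],[0,0,0,0,0]])

```text
time: 20.2
tool_pos: [0.5198, 0.0867, 0.15]
tool_rot: [-3.141, 0.0, 1.698]
contact_force: [-0.4, -0.1, 0.1]
opening: 0.0003
```

Run:
```python
from fit import *
s=sensors.observe(); print(s['time'],s['tool_pos'],s['tool_rot'],s['opening'])
d=snap('scene','sc1.png')
cv2.imwrite('pics/sc1c.png',cv2.resize(d['pixels'][100:340,140:400],None,fx=2.4,fy=2.4,interpolation=cv2.INTER_CUBIC))
```

```text
20.2 [0.51980682 0.0867382  0.15002082] [-3.14122457e+00  2.50559961e-04  1.69784579e+00] 0.0003232463205089304
```

View pics/sc1c.png

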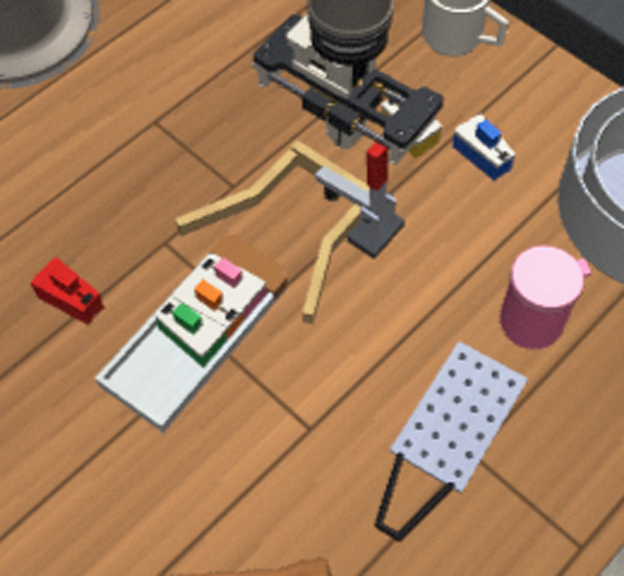

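>>> step_arm(series=[[0,0.5,0.05,0,0],[0,0.5,0.05,0,0],[0,0.4,0.04,-0.05,0],[0,0.4,0.04,-0.1,0],[0,0.4,0.04,-0.15,0],[0,0.4,0.04,-0.2,0]])

```text
time: 20.85
tool_pos: [0.5858, 0.0929, 0.1374]
tool_rot: [3.141, 0.0, 1.696]
contact_force: [0.6, -0.2, 0.9]
opening: 0.0009
```

>>> step_arm(series=[[0,0.4,0.04,-0.2,0],[0,0.4,0.04,-0.2,0],[0,0.4,0.04,-0.1,0],[0,0,0,0,0]])

```text
time: 21.25
tool_pos: [0.616, 0.0963, 0.1245]
tool_rot: [-3.142, -0.0, 1.697]
contact_force: [0.1, -0.6, -0.7]
opening: 0.0003
```

Run:
```python
from fit import *
s=sensors.observe(); print(s['time'],s['tool_pos'],s['contact_force'])
d=snap('scene','sc2.png')
cv2.imwrite('pics/sc2c.png',cv2.resize(d['pixels'][100:340,140:400],None,fx=2.4,fy=2.4,interpolation=cv2.INTER_CUBIC))
```

```text
21.25 [0.61599141 0.09625104 0.12445348] [ 0.07841115 -0.58723152 -0.67158482]
```

View pics/sc2c.png

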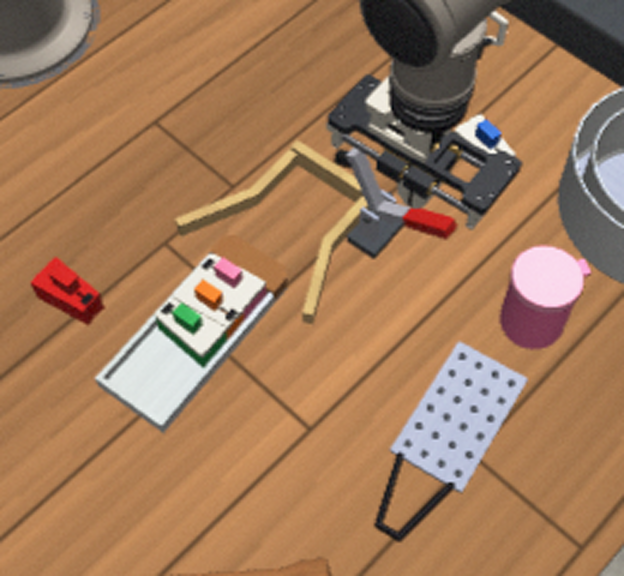

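>>> step_arm(series=[[0,0,0.3,0.3,0],[0,0,0.8,0,0],[0.6,-0.16,0.94,0,-0.6],[0.6,-0.16,0.94,0,-0.6],[0.6,-0.16,0.94,0,-0.6],[0.6,-0.16,0.94,0,-0.6],[0.6,-0.16,0.94,0,-0.6],[0.6,-0.16,0.94,0,-0.52],[0.6,0,0,0,0],[0.6,0,0,0,0],[0.6,0,0,0,0]])

```text
time: 22.4
tool_pos: [0.591, 0.2641, 0.1332]
tool_rot: [3.141, 0.0, 1.415]
contact_force: [-0.1, -0.4, 0.2]
opening: 0.0553
```

Run:
```python
from fit import *
s=sensors.observe(); print(s['time'],s['tool_pos'],s['tool_rot'],s['opening'])
d=snap('wrist','wr8.png')
print(fitw(d,.5916,.264,-.156,h=65))
```

```text
22.4 [0.59103683 0.26406276 0.13324185] [3.14104750e+00 1.82212724e-04 1.41520536e+00] 0.0552516503731311
(array([ 0.59169861,  0.26394879, -0.16269806]), np.float64(535.4633987636169), np.float64(3100.488006483086))
```

View pics/wr8.png

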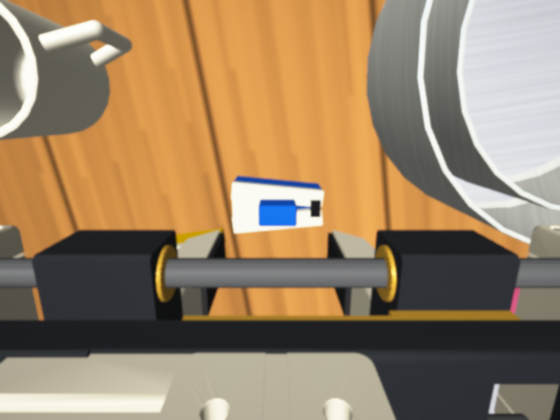

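Run:
```python
from fit import *
d=dict(np.load('last_top.npz')); w=cloud(d)
m=(w[...,0]>.6)&(w[...,1]>.17)&(w[...,1]<.5)&(w[...,2]>.05)&(w[...,2]<.25)
p=w[m]; p=p[np.abs(p[:,1]-.32)<.2]; print(np.percentile(p,[1,50,99],axis=0).round(3))
top=p[p[:,2]>np.percentile(p[:,2],70)]; print(top.min(0),top.max(0))
m=(w[...,0]>.6)&(w[...,0]<.7)&(w[...,1]>.2)&(w[...,1]<.32)&(w[...,2]>.07); print(w[m].round(3)[:10])
```

```text
[[0.604 0.227 0.051]
 [0.778 0.377 0.077]
 [0.902 0.497 0.107]]
[0.67384317 0.22511517 0.09155539] [0.90410496 0.45474727 0.11446922]
[[0.7   0.27  0.108]
 [0.7   0.318 0.09 ]
 [0.698 0.276 0.105]
 [0.698 0.273 0.103]
 [0.699 0.272 0.098]
 [0.7   0.316 0.078]
 [0.695 0.281 0.105]
 [0.695 0.279 0.104]
 [0.695 0.276 0.103]
 [0.695 0.273 0.103]]
```

>>> step_arm(series=[[0.6,0.02,0,-0.8,0],[0.6,0,0,-0.8,0],[0.6,0,0,-0.8,0],[0.6,0,0,-0.33,0],[0.6,0,0,0,0],[0,0,0,0,0],[0,0,0,0,0],[0,0,0,0,0],[0,0,0,0,0]], squeeze=25)

```text
time: 23.35
tool_pos: [0.5918, 0.2648, 0.0652]
tool_rot: [3.14, -0.001, 1.415]
contact_force: [0.5, 0.5, 0.0]
opening: 0.0277
```

>>> step_arm(series=[[0,-0.2,0,0.5,0],[0,-0.3,0,1,0],[0,-0.5,0,1,0],[0,0,0,1,0],[0,0,0,1,0],[0,0,0,1,0],[0,0,0,0,0]])

```text
time: 24.05
tool_pos: [0.5678, 0.2654, 0.2069]
tool_rot: [3.134, -0.004, 1.415]
contact_force: [0.8, -0.2, -2.3]
opening: 0.0278
```

Run:
```python
from fit import *
s=sensors.observe(); print(s['time'],s['tool_pos'],s['tool_rot'],s['opening'])
d=snap('wrist','wr9.png')
```

```text
24.05 [0.56775148 0.26536341 0.20687795] [ 3.13440383 -0.00367881  1.41531585] 0.027751086281482
```

View pics/wr9.png

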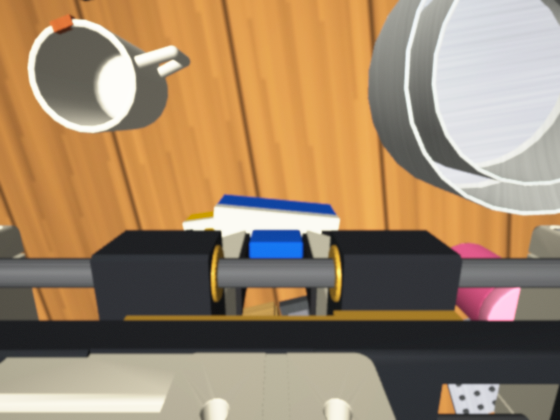

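>>> step_arm(series=[[0,-0.7,-0.5,0.5,0],[0,-0.7,-0.5,0.5,0],[0,-0.7,-0.5,0,0],[0,-0.7,-0.5,0,0.5],[0,-0.7,-0.5,0,0.5],[0,0,-1,0,0.5],[0,0,-1,0,0.5],[0,0,-1,0,0.5],[0,0,-1,0,0.5],[0,0,-1,0,0.51],[0,0,-1,0,0],[0,0,-1,0,0]])

```text
time: 25.3
tool_pos: [0.4778, 0.0263, 0.2257]
tool_rot: [-3.139, -0.001, 1.696]
contact_force: [0.1, -0.2, -0.7]
opening: 0.0275
```

>>> step_arm(series=[[0,0,-1,0,0],[0,0,-1,0,0],[0,0,-1,0,0],[0,0.298,-0.986,0,0],[0,0.298,-0.986,-0.5,0],[0,0.298,-0.986,-0.5,0],[0,0.298,-0.986,-0.5,0],[0,0.298,-0.986,-0.5,0],[0,0.298,-0.986,-0.7,0],[0,0,0,0,0],[0,0,0,0,0]])

```text
time: 26.4
tool_pos: [0.5226, -0.1954, 0.158]
tool_rot: [-3.139, -0.002, 1.695]
contact_force: [0.5, 0.2, -1.1]
opening: 0.0276
```

Run:
```python
from fit import *
s=sensors.observe(); print(s['time'],s['tool_pos'],s['tool_rot'],s['opening'])
d=snap('wrist','wr10.png')
```

```text
26.4 [ 0.52261842 -0.19538175  0.15798616] [-3.13887236e+00 -2.29721092e-03  1.69477058e+00] 0.027602406033060908
```

View pics/wr10.png

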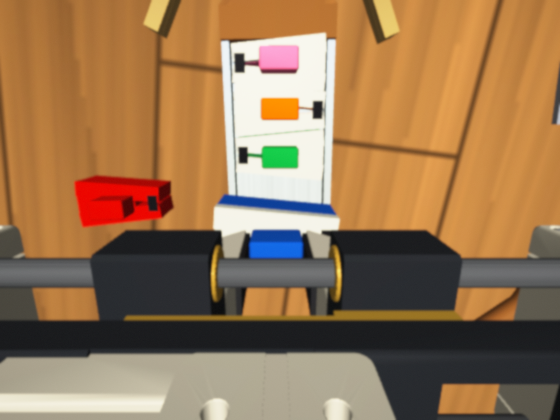

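>>> step_arm(series=[[0,0.08,0,-0.9,0],[0,0,0,-0.9,0],[0,0,0,-0.8,0],[0,0,0,-0.4,0],[0,0,0,-0.3,0],[0,0,0,-0.18,0],[0,0,0,0,0],[0,0,0,0,0]])

```text
time: 27.25
tool_pos: [0.5261, -0.1959, 0.0732]
tool_rot: [3.141, 0.001, 1.696]
contact_force: [-0.9, -0.8, -0.8]
opening: 0.0275
```

>>> step_arm(series=[[0,-0.01,0.08,0,0],[0,-0.01,0.08,0,0],[0,0,0,0,0],[0,0,0.06,-0.02,0],[0,0,0,0,0]])

```text
time: 27.75
tool_pos: [0.5251, -0.19, 0.072]
tool_rot: [3.142, -0.0, 1.696]
contact_force: [-0.1, 0.8, -1.9]
opening: 0.0272
```

>>> step_arm(series=[[0,0,0,-0.06,0],[0,0,0.05,-0.04,0],[0,0,0.03,0,0],[0,0,0,0,0]])

```text
time: 28.15
tool_pos: [0.5256, -0.1888, 0.0701]
tool_rot: [3.14, 0.001, 1.696]
contact_force: [-2.0, -1.5, 5.0]
opening: 0.0277
```

>>> step_arm(series=[[0,0,-0.02,0,0],[0.6,0,0,0,0],[0.6,0,0,0,0],[0.6,0,0,1,0],[0.6,0,0,1,0],[0.6,0,0,1,0],[0.6,-0.25,0.9,0.6,-0.5],[0.6,-0.25,0.98,0,-0.5],[0.6,-0.25,0.98,0,-0.5],[0.6,-0.25,0.98,0,-0.5],[0.6,0,0.98,0,-0.5],[0.6,0,0.98,0,-0.22]])

```text
time: 29.35
tool_pos: [0.4996, -0.0426, 0.1592]
tool_rot: [-3.141, -0.0, 1.477]
contact_force: [0.2, -0.6, 0.4]
opening: 0.0552
```

>>> step_arm(series=[[0.6,0,0.98,0,0],[0.6,0,0.98,0,0],[0.6,0,0.98,0,0],[0.6,0,0.98,0,0],[0.6,0,0.98,0,0],[0.6,0,0.98,0,0],[0.6,0,0.98,0,0],[0.6,0,0.98,0,0],[0.6,0,0.98,0,0],[0.6,0,0.98,0,0],[0.6,0,0.98,-1,0],[0.6,0,0,0,0]])

```text
time: 30.55
tool_pos: [0.498, 0.2277, 0.1316]
tool_rot: [-3.136, 0.001, 1.481]
contact_force: [-0.9, -0.2, -0.2]
opening: 0.0552
```

>>> step_arm(series=[[0.6,0,0,0,0],[0.6,0,0,0,0]])

```text
time: 30.75
tool_pos: [0.5004, 0.2252, 0.1349]
tool_rot: [3.141, 0.0, 1.478]
contact_force: [0.0, -0.4, 0.2]
opening: 0.0553
```

Run:
```python
from fit import *
s=sensors.observe(); print(s['time'],s['tool_pos'],s['tool_rot'],s['opening'])
d=snap('wrist','wr11.png')
print(fitw(d,.5006,.2268,3.05,h=65))
```

```text
30.75 [0.50039516 0.22517881 0.13485622] [3.14120332e+00 9.33945537e-05 1.47780246e+00] 0.05533526948168328
(array([0.50083085, 0.22729857, 3.03683472]), np.float64(412.95977824321176), np.float64(2871.6535327046017))
```

View pics/wr11.png

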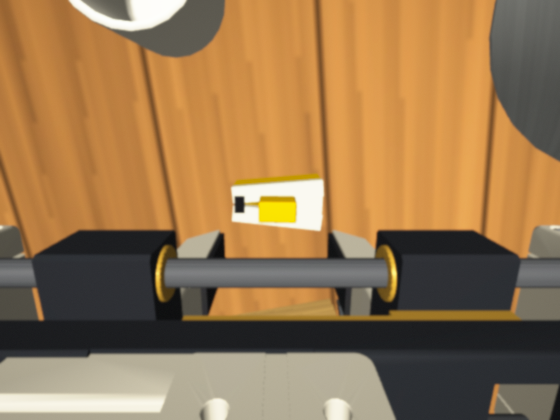

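>>> step_arm(series=[[0.6,0.02,0.07,-0.8,-0.15],[0.6,0,0,-0.8,0],[0.6,0,0,-0.8,0],[0.6,0,0,-0.8,0],[0.6,0,0,-0.07,0],[0.6,0,0,0,0],[0,0,0,0,0],[0,0,0,0,0],[0,0,0,0,0],[0,0,0,0,0]])

```text
time: 31.8
tool_pos: [0.5009, 0.2276, 0.0532]
tool_rot: [3.141, -0.0, 1.466]
contact_force: [-1.3, -0.1, 1.2]
opening: 0.0276
```

>>> step_arm(series=[[0,0,0,1,0],[0,0,0,1,0],[0,0,0,1,0],[0,0,0,1,0],[0,-0.2,-0.5,1,0],[0,-0.4,-1,0.6,0.5],[0,-0.4,-1,0,0.5],[0,0,-1,0,0.5],[0,0,-1,0,0.5],[0,0,-1,0,0.5],[0,0,-1,0,0.35],[0,0,-1,0,0]])

```text
time: 33.0
tool_pos: [0.4754, 0.0391, 0.1928]
tool_rot: [3.142, 0.0, 1.695]
contact_force: [0.2, 0.4, -1.2]
opening: 0.0275
```

>>> step_arm(series=[[0,0.1985,-0.971,0,0],[0,0.1985,-0.971,0,0],[0,0.1985,-0.971,0,0],[0,0.1985,-0.971,0,0],[0,0.1985,-0.971,0,0],[0,0.1985,-0.971,0,0],[0,0.1985,-0.971,0,0],[0,0.1985,-0.971,-0.5,0],[0,0.1985,-0.971,-0.5,0],[0,0.1985,-0.971,-0.5,0],[0,0.1985,-0.971,-0.5,0],[0,0,0,0,0]])

```text
time: 34.2
tool_pos: [0.5297, -0.2292, 0.1408]
tool_rot: [-3.139, -0.001, 1.692]
contact_force: [0.3, 1.1, -0.7]
opening: 0.0276
```

>>> step_arm(series=[[0,0,0,0,0],[0,0,0,0,0]])

```text
time: 34.4
tool_pos: [0.5302, -0.2263, 0.1431]
tool_rot: [3.141, -0.0, 1.695]
contact_force: [0.2, -0.4, -1.1]
opening: 0.0277
```

Run:
```python
from fit import *
s=sensors.observe(); print(s['time'],s['tool_pos'],s['tool_rot'],s['opening'])
d=snap('wrist','wr12.png')
d=snap('top','top1.png');cv2.imwrite('pics/top1c.png',cv2.resize(d['pixels'][180:320,170:400],None,fx=3.4,fy=3.4,interpolation=cv2.INTER_CUBIC))
```

```text
34.4 [ 0.53022677 -0.22626812  0.14312026] [ 3.14133388e+00 -1.82769695e-04  1.69470707e+00] 0.02769682672874982
```

View pics/wr12.png

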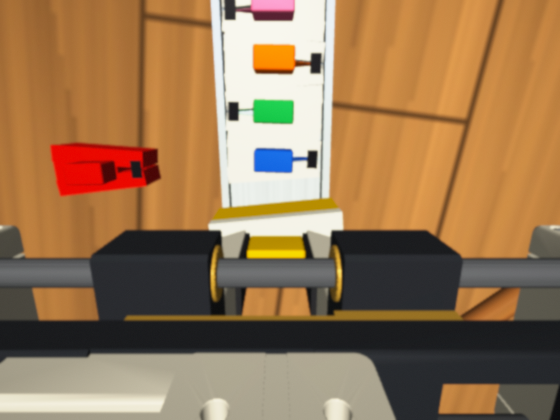

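>>> step_arm(series=[[0,0,0,-0.8,0],[0,0,0,-0.8,0],[0,0,0,-0.8,0],[0,0,0,-0.5,0],[0,0,0,-0.3,0],[0,0,0,-0.18,0],[0,0,0,0,0],[0,0,0,0,0]])

```text
time: 35.3
tool_pos: [0.5307, -0.2272, 0.0589]
tool_rot: [3.14, 0.001, 1.694]
contact_force: [0.7, -0.1, -1.6]
opening: 0.0275
```

>>> step_arm(series=[[0,-0.01,0.08,-0.03,0],[0,-0.01,0.08,0,0],[0,0,0,0,0],[0,0,0.06,0,0],[0,0,0,0,0]])

```text
time: 35.8
tool_pos: [0.5304, -0.2219, 0.0582]
tool_rot: [3.14, 0.001, 1.694]
contact_force: [1.9, -2.1, 5.0]
opening: 0.0277
```

>>> step_arm(series=[[0,0,-0.02,0,0],[0.6,0,0,0,0],[0.6,0,0,0,0],[0.6,0,0,1,0],[0.6,0,0,1,0],[0.6,0,0,1,0],[0.6,0,-1,1,0],[0.6,0,-1,1,0],[0.6,0,-1,0,0],[0.6,0,-1,0,0],[0.6,0,0,0,0],[0.6,0,0,0,0]])

```text
time: 37.0
tool_pos: [0.5292, -0.3217, 0.1815]
tool_rot: [-3.14, -0.002, 1.693]
contact_force: [-0.2, -0.2, 0.1]
opening: 0.055
```

Run:
```python
from fit import *
s=sensors.observe(); print(s['time'],s['tool_pos'],s['tool_rot'],s['opening'])
d=snap('wrist','wr13.png'); w=cloud(d); hsv=cv2.cvtColor(d['pixels'],cv2.COLOR_BGR2HSV)
o=np.array([.5188,-.1459]);ex=np.array([.9922,.1247]);ey=np.array([-.1247,.9922])
for n,(lo,hi) in dict(blue=(100,125),yellow=(22,32),orange=(6,17),pink=(150,172),green=(45,85)).items():
    m=(hsv[...,0]>=lo)&(hsv[...,0]<=hi)&(hsv[...,1]>110)&(hsv[...,2]>110)&(w[...,2]>.057)&(w[...,2]<.07)&(w[...,0]<.58)
    p=w[m]; c=np.array([(p[:,0].min()+p[:,0].max())/2,(p[:,1].min()+p[:,1].max())/2])
    k=cv2.minAreaRect(p[:,:2].astype(np.float32)*1000); q=np.array(k[0])/1000-o
    print(n,len(p),np.median(p[:,2]).round(4),(ex@q).round(4),(ey@q).round(4),np.round(k[1],1),round(k[2],1))
    z=.061;
```

```text
37.0 [ 0.52918392 -0.32166781  0.18153434] [-3.14035167e+00 -2.00191668e-03  1.69318771e+00] 0.05495230817378771
blue 791 0.0614 -0.001 -0.0426 [26.6 15.4] 7.2
yellow 751 0.0614 0.001 -0.0774 [27.6 15.4] 6.7Traceback (most recent call last):
  File "<stdin>", line 7, in <module>
    return umr_minimum(a, axis, None, out, keepdims, initial, where)
ValueError: zero-size array to reduction operation minimum which has no identity
```

View pics/wr13.png

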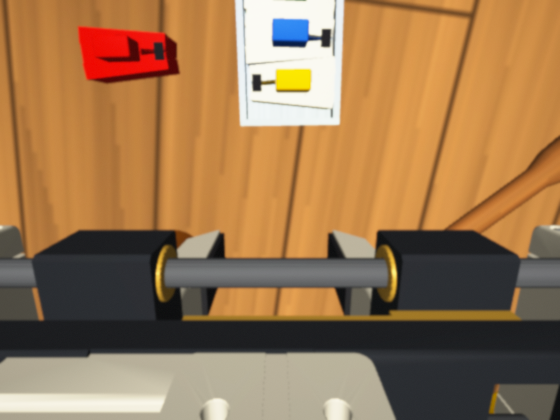

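Blue and yellow are seated with block tops at 61 mm, 35 mm apart. Next I'll check all five from the top and scene cameras.

Run:
```python
from fit import *
d=snap('top','top2.png');cv2.imwrite('pics/top2c.png',cv2.resize(d['pixels'][200:300,200:400],None,fx=4,fy=4,interpolation=cv2.INTER_CUBIC))
w=cloud(d); hsv=cv2.cvtColor(d['pixels'],cv2.COLOR_BGR2HSV)
o=np.array([.5188,-.1459]);ex=np.array([.9922,.1247]);ey=np.array([-.1247,.9922])
for n,(lo,hi) in dict(pink=(150,172),orange=(6,17),green=(45,85),blue=(100,125),yellow=(22,32)).items():
    m=(hsv[...,0]>=lo)&(hsv[...,0]<=hi)&(hsv[...,1]>110)&(hsv[...,2]>110)&(w[...,2]>.05)&(w[...,2]<.075)&(w[...,0]<.58)&(w[...,0]>.47)&(w[...,1]<0)&(w[...,1]>-.26)
    v,u=np.where(m); 
    if len(u)==0: print(n,'none'); continue
    q=ray(d,u.mean(),v.mean(),.061)-o
    print(n,len(u),np.median(w[m][:,2]).round(4),(ex@q).round(4),(ey@q).round(4))
d=snap('scene');cv2.imwrite('pics/sc3c.png',cv2.resize(d['pixels'][130:330,130:380],None,fx=3,fy=3,interpolation=cv2.INTER_CUBIC))
```

```text
pink 31 0.0596 -0.0006 0.0605
orange 55 0.0596 0.0005 0.0264
green 46 0.0596 -0.0003 -0.0081
blue 45 0.0607 -0.0001 -0.0421
yellow 53 0.0605 0.0017 -0.0768
```

View pics/top2c.png

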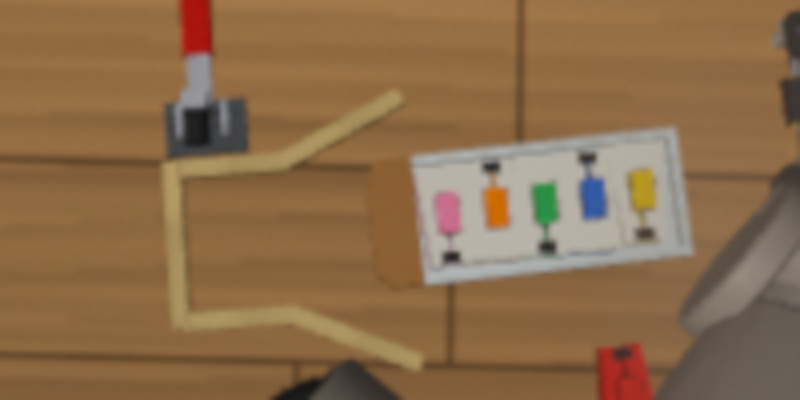

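View pics/sc3c.png

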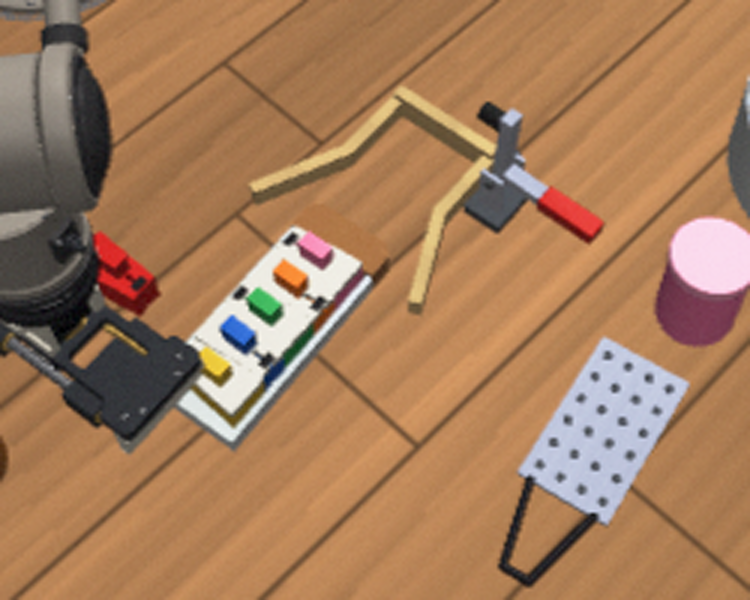

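>>> step_arm(series=[[0.5,0.1,0.8,-1,0],[0.5,0.1,0,-1,0],[0.5,0,0,-1,0],[0.5,0,0,-1,0],[0.5,0,0,-1,0],[0.5,0,0,-0.8,0],[0.5,0,0,-0.45,0],[0.5,0,0,0,0],[0.5,0,0,0,0]])

```text
time: 38.05
tool_pos: [0.5353, -0.3019, 0.027]
tool_rot: [3.141, 0.001, 1.695]
contact_force: [0.4, -0.3, -0.1]
opening: 0.046
```

Run:
```python
from fit import *
s=sensors.observe(); print(s['time'],s['tool_pos'],s['tool_rot'],s['opening'],s['contact_force'])
d=snap('wrist','wr14.png')
```

```text
38.05 [ 0.53526276 -0.30190065  0.02696061] [3.14081985e+00 6.06432960e-04 1.69469459e+00] 0.04597313182498705 [ 0.36625808 -0.3464999  -0.1355235 ]
```

View pics/wr14.png

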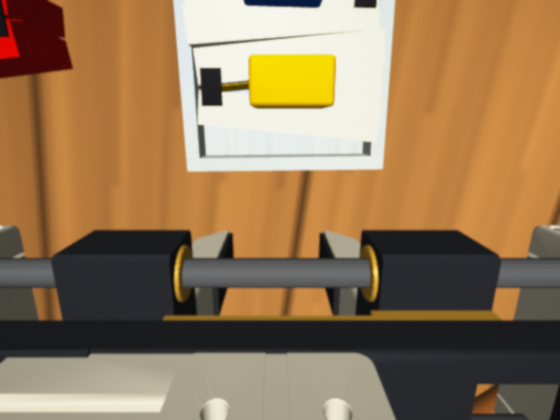

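>>> step_arm(series=[[0.5,0,0.4,-0.05,0],[0.5,0,0.4,0,0],[0.5,-0.02,0.3,0,0],[0.5,-0.02,0.2,0,0],[0.5,-0.02,0.15,0,0],[0.5,-0.02,0.15,0,0],[0.5,-0.02,0.15,0,0],[0.5,-0.02,0.15,0,0],[0.5,-0.02,0.15,0,0]])

```text
time: 39.0
tool_pos: [0.5318, -0.252, 0.0254]
tool_rot: [3.14, 0.003, 1.694]
contact_force: [0.4, -4.8, -2.1]
opening: 0.0459
```

>>> step_arm(series=[[0.5,-0.039,0.2,0,-0.015],[0.5,-0.039,0.2,0,-0.015],[0.5,-0.039,0.2,0,-0.015],[0.5,-0.039,0.2,0,-0.015],[0.5,-0.039,0.2,0,-0.015],[0.5,-0.039,0.2,0,-0.015],[0.5,-0.039,0.2,0,-0.015],[0.5,-0.039,0.2,0,-0.015],[0.5,-0.039,0.2,0,-0.015],[0.5,-0.039,0.2,0,-0.015],[0.5,-0.039,0.2,0,-0.015],[0.5,-0.039,0.2,0,-0.015]])

```text
time: 40.2
tool_pos: [0.5201, -0.1924, 0.0254]
tool_rot: [3.14, 0.003, 1.68]
contact_force: [-0.2, -5.1, -0.9]
opening: 0.046
```

Run:
```python
from fit import *
s=sensors.observe(); print(s['time'],s['tool_pos'],s['tool_rot'],s['opening'],s['contact_force'])
d=snap('top','top3.png');cv2.imwrite('pics/top3c.png',cv2.resize(d['pixels'][200:300,200:400],None,fx=4,fy=4,interpolation=cv2.INTER_CUBIC))
```

```text
40.2 [ 0.52009704 -0.19236734  0.02542317] [3.13997420e+00 3.08388603e-03 1.68003393e+00] 0.045960339767804836 [-0.19374917 -5.07576718 -0.91095072]
```

View pics/top3c.png

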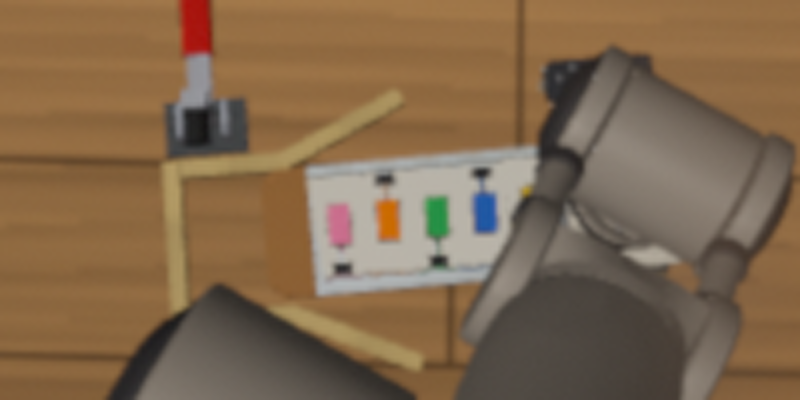

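>>> step_arm(series=[[0.5,-0.039,0.2,0,-0.013],[0.5,-0.039,0.2,0,-0.013],[0.5,-0.039,0.2,0,-0.013],[0.5,-0.039,0.2,0,-0.013],[0.5,-0.039,0.2,0,-0.013],[0.5,-0.039,0.2,0,-0.013],[0.5,-0.039,0.2,0,0],[0.5,-0.039,0.2,0,0]])

```text
time: 41.05
tool_pos: [0.5126, -0.1518, 0.0254]
tool_rot: [3.139, 0.002, 1.673]
contact_force: [0.4, -5.0, -0.2]
opening: 0.0462
```

>>> step_arm(series=[[0.5,-0.03,0.2,0,0],[0.5,-0.03,0.2,0,0],[0.5,-0.02,0.1,0,0],[0.5,0,0,0,0]])

```text
time: 41.45
tool_pos: [0.5105, -0.1387, 0.0254]
tool_rot: [3.14, 0.001, 1.673]
contact_force: [1.6, -2.4, 1.5]
opening: 0.0459
```

Moving on in small steps until the force rises at the stop.

>>> step_arm(series=[[0.5,-0.01,0.1,0,0],[0.5,-0.01,0.08,0,0],[0.5,0,0,0,0]])

```text
time: 41.75
tool_pos: [0.5101, -0.1356, 0.0254]
tool_rot: [3.14, 0.003, 1.674]
contact_force: [0.8, -11.2, -1.6]
opening: 0.0459
```

>>> step_arm(series=[[0.5,-0.01,0.06,0,0],[0.5,0,0,0,0],[0.5,0,0,0,0]])

```text
time: 42.05
tool_pos: [0.5101, -0.1355, 0.0255]
tool_rot: [3.139, 0.005, 1.674]
contact_force: [-0.3, -16.0, -2.3]
opening: 0.0462
```

Run:
```python
from fit import *
s=sensors.observe(); print(s['time'],s['tool_pos'],s['contact_force'])
d=snap('top','top4.png');cv2.imwrite('pics/top4c.png',cv2.resize(d['pixels'][200:300,200:400],None,fx=4,fy=4,interpolation=cv2.INTER_CUBIC))
d=snap('scene','sc4.png');cv2.imwrite('pics/sc4c.png',cv2.resize(d['pixels'][130:330,130:380],None,fx=3,fy=3,interpolation=cv2.INTER_CUBIC))
```

```text
42.05 [ 0.51013504 -0.1355008   0.02547885] [ -0.2893493  -16.02421752  -2.30761195]
```

View pics/top4c.png

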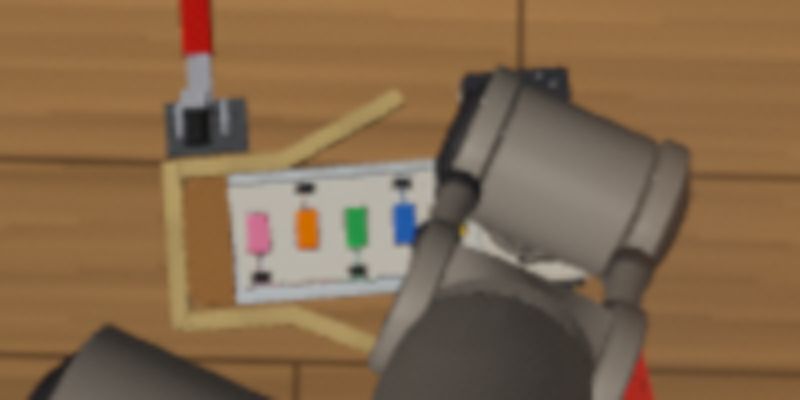

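View pics/sc4c.png

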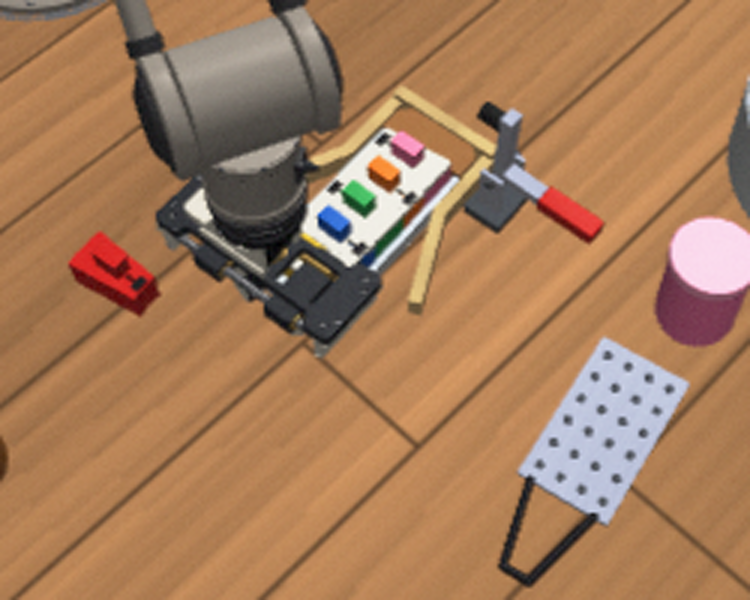

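>>> step_arm(series=[[0.5,0,-0.4,0,0],[0.5,0,-0.8,0,0],[0.5,0,0,1,0],[0.5,0,0,1,0],[0.5,0,0,1,0],[0.5,0,0,1,0],[0,0,0,1,1],[0,0.4,0,1,1],[0,0.4,0,1,1],[0,0.4,0,0,1],[0,0.4,0,0,1],[0,0.4,0,0,1]])

```text
time: 43.35
tool_pos: [0.559, -0.1618, 0.2]
tool_rot: [3.141, -0.001, 2.157]
contact_force: [0.1, 0.3, 0.1]
opening: 0.0028
```

>>> step_arm(series=[[0,0.4,0.8,0,1],[0,0.4,0.8,0,1],[0,0.4,0.8,0,1],[0,0.4,0.8,0,1],[0,0.4,0.8,0,1],[0,0.4,0.8,0,1],[0,0,0.8,0,1],[0,0,0.8,0,1],[0,0,0.8,0,1],[0,0,0.8,0,1],[0,0,0.8,0,1],[0,0,0.8,0,1]])

```text
time: 44.55
tool_pos: [0.6183, 0.0788, 0.1996]
tool_rot: [3.141, -0.002, 3.117]
contact_force: [-0.4, -0.3, 0.3]
opening: 0.0007
```

Run:
```python
from fit import *
s=sensors.observe(); print(s['time'],s['tool_pos'],s['tool_rot'],s['qpos'].round(2),s['contact_force'])
d=snap('wrist','wr15.png')
d=snap('top','top5.png');cv2.imwrite('pics/top5c.png',cv2.resize(d['pixels'][200:300,200:400],None,fx=4,fy=4,interpolation=cv2.INTER_CUBIC))
```

```text
44.55 [0.61834428 0.07880753 0.19959449] [ 3.14074855e+00 -1.84921934e-03  3.11707568e+00] [ 0.    0.56  1.3   0.    1.29 -1.54] [-0.388823   -0.34294312  0.32836453]
```

View pics/wr15.png

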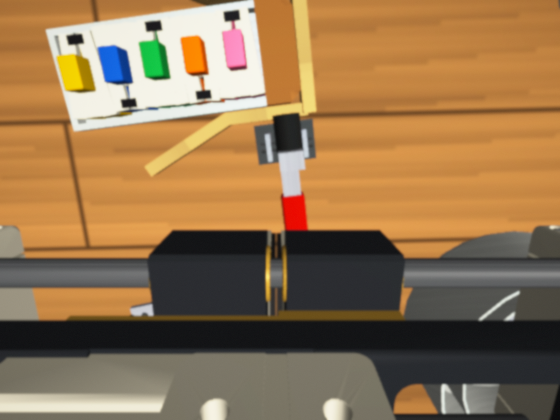

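View pics/top5c.png

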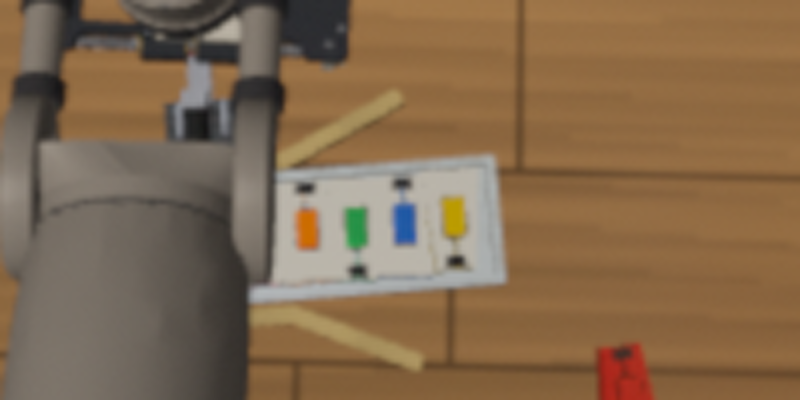

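Run:
```python
from fit import *
d=dict(np.load('last_wrist.npz'))
print(ray(d,290,172,.061), ray(d,294,215,.066), ray(d,287,133,.139),ray(d,287,118,.139))
c=d['pixels'][0:130,200:340]; cv2.imwrite('pics/wr15c.png',cv2.resize(c,None,fx=5,fy=5,interpolation=cv2.INTER_CUBIC))
```

```text
[0.59549585 0.09220224] [0.63428398 0.09514591] [0.55826183 0.08725725] [0.54917344 0.08739047]
```

View pics/wr15c.png

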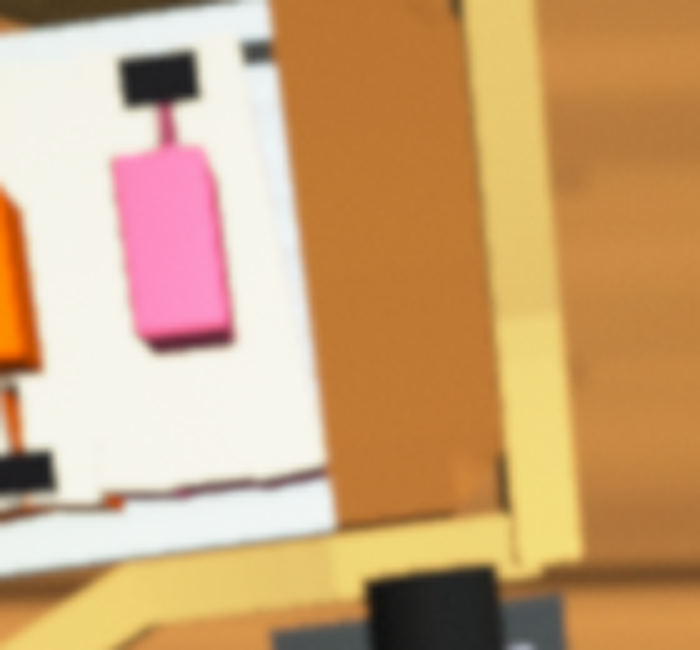

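>>> step_arm(series=[[0,0,0.55,0,1],[0,0,0,-0.8,0.5],[0,0,0,-0.8,0],[0,0,0,-0.8,0],[0,0,0,-0.8,0],[0,0,0,0,0]])

```text
time: 45.25
tool_pos: [0.6169, 0.0907, 0.1169]
tool_rot: [3.141, -0.007, -3.052]
contact_force: [-0.3, 0.2, 0.5]
opening: 0.0004
```

>>> step_arm(series=[[0,-0.4,-0.04,0,0],[0,-0.4,-0.04,0,0],[0,-0.4,-0.04,0,0],[0,-0.4,-0.04,0,0],[0,-0.4,-0.04,0,0],[0,-0.4,-0.04,0,0]])

```text
time: 45.85
tool_pos: [0.5596, 0.085, 0.1213]
tool_rot: [3.142, 0.003, -3.051]
contact_force: [1.4, 1.1, -0.7]
opening: 0.0002
```

>>> step_arm(series=[[0,-0.4,-0.04,-0.05,0],[0,-0.4,-0.04,-0.1,0],[0,-0.4,-0.04,-0.1,0],[0,-0.4,-0.04,-0.1,0],[0,-0.3,-0.03,-0.1,0]])

```text
time: 46.35
tool_pos: [0.5108, 0.0804, 0.1092]
tool_rot: [3.141, -0.0, -3.05]
contact_force: [0.4, -0.1, 0.5]
opening: 0.0005
```

Run:
```python
from fit import *
s=sensors.observe(); print(s['time'],s['tool_pos'],s['contact_force'])
d=snap('scene','sc5.png');cv2.imwrite('pics/sc5c.png',cv2.resize(d['pixels'][130:330,130:380],None,fx=3,fy=3,interpolation=cv2.INTER_CUBIC))
```

```text
46.35 [0.51077991 0.08044099 0.10922138] [ 0.4436394  -0.06079641  0.47337944]
```

View pics/sc5c.png

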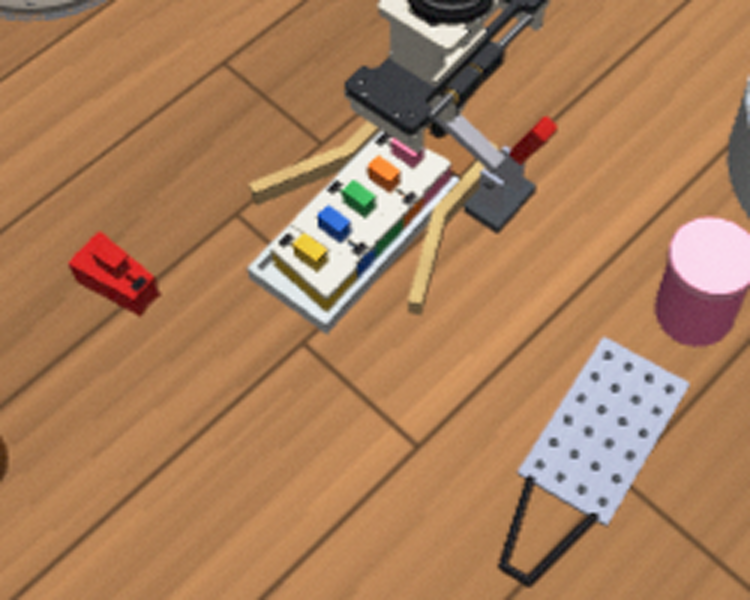

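>>> step_arm(series=[[0,-0.4,0,0.3,0],[0,-0.5,0,0.5,0],[0,-0.5,0,1,0],[0,0,0,1,0],[0,0,0,1,0],[0,0,-0.5,1,0],[0,0,-1,0.5,0],[0,0,-1,0,0],[0,0,-1,0,0],[0,0,-1,0,0],[0,0,-1,0,0],[0,0,0,0,0]])

```text
time: 47.6
tool_pos: [0.4764, -0.059, 0.242]
tool_rot: [-3.141, 0.001, -3.053]
contact_force: [-0.5, 0.9, 0.4]
opening: 0.0003
```

Run:
```python
from fit import *
s=sensors.observe(); print(s['time'],s['tool_pos'],s['contact_force'])
d=snap('scene','sc6.png');cv2.imwrite('pics/sc6c.png',cv2.resize(d['pixels'][130:330,130:380],None,fx=3,fy=3,interpolation=cv2.INTER_CUBIC))
d=snap('wrist','wr16.png')
```

```text
47.6 [ 0.47638154 -0.05904262  0.24195576] [-0.52502845  0.94306912  0.39438442]
```

View pics/sc6c.png

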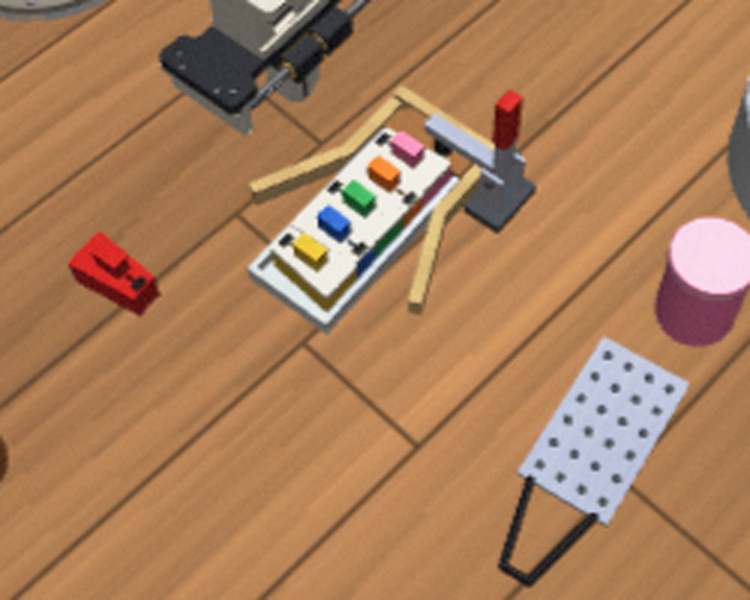

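View pics/wr16.png

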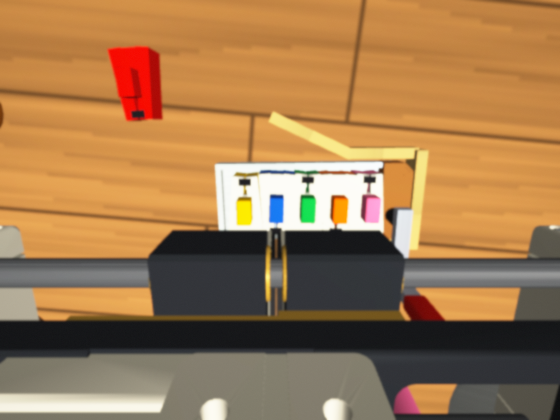

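>>> step_arm(series=[[0,0,-1,0.5,0],[0,0,-1,0.5,0],[0,0,-1,0,0],[0,0,-1,0,0],[0,0,-1,0,0],[0,0,-1,0,0],[0,0,-1,0,0],[0,0,-1,0,0],[0,0,0,0,0],[0,0,0,0,0]])

```text
time: 48.7
tool_pos: [0.4766, -0.2558, 0.2662]
tool_rot: [3.141, -0.0, -3.05]
contact_force: [-0.1, 0.6, -0.0]
opening: 0.0007
```

Run:
```python
from fit import *
print(sensors.observe()['tool_pos'],sensors.observe()['contact_force'])
o=np.array([.485,.101]); ex=np.array([.995,.0998]); ey=np.array([-.0998,.995])
for cam in('top','scene'):
    d=snap(cam,'fin_%s.png'%cam); w=cloud(d); hsv=cv2.cvtColor(d['pixels'],cv2.COLOR_BGR2HSV)
    for n,(lo,hi) in dict(pink=(150,172),orange=(6,17),green=(45,85),blue=(100,125),yellow=(22,32)).items():
        m=(hsv[...,0]>=lo)&(hsv[...,0]<=hi)&(hsv[...,1]>110)&(hsv[...,2]>110)&(w[...,2]>.05)&(w[...,2]<.075)&(w[...,0]<.56)&(w[...,0]>.45)&(w[...,1]<.1)&(w[...,1]>-.2)
        v,u=np.where(m)
        if len(u)==0: print(n,'none'); continue
        q=np.median(w[m],0); print(cam,n,len(u),q[2].round(4),(ex@(q[:2]-o)).round(4),(ey@(q[:2]-o)+.1135).round(4))
    # arm top points in dock frame
    q=w[...,:2]-o; X=q@ex; Y=q@ey
    for x0 in (.01,.03,.05):
        m=(np.abs(X-x0)<.008)&(np.abs(Y+.02)<.006)&(w[...,2]>.03); print(cam,'arm z at x',x0,m.sum(),np.median(w[...,2][m]).round(4) if m.any() else None)
d=dict(np.load('last_top.npz'));cv2.imwrite('pics/fint.png',cv2.resize(d['pixels'][200:300,200:400],None,fx=4,fy=4,interpolation=cv2.INTER_CUBIC))
```

```text
[ 0.47662787 -0.25580763  0.26622458] [-0.06515982  0.59589493 -0.01794772]
top pink 27 0.061 0.0024 0.0584
top orange 44 0.0598 0.0029 0.0249
top green 38 0.0595 0.0031 -0.0102
top blue 47 0.06 0.0006 -0.0448
top yellow 52 0.0595 0.0046 -0.079
top arm z at x 0.01 24 0.0581
top arm z at x 0.03 25 0.0604
top arm z at x 0.05 21 0.0589
scene pink 19 0.0576 0.0088 0.0524
scene orange 61 0.0595 0.0064 0.023
scene green 47 0.0603 0.0037 -0.0096
scene blue 50 0.0598 0.0038 -0.0441
scene yellow 57 0.0597 0.0057 -0.0795
scene arm z at x 0.01 19 0.0598
scene arm z at x 0.03 32 0.0576
scene arm z at x 0.05 21 0.0594
```

View pics/fint.png

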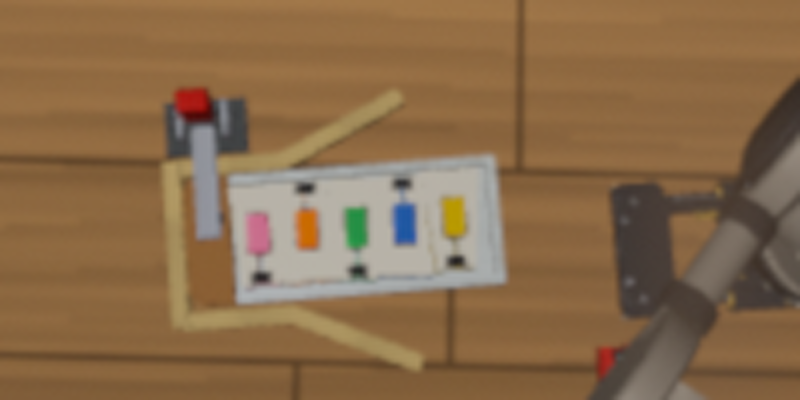

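The tray is flush at the stop, all five canisters are flat and about 34 mm apart, and the clamp arm is level on the deck. Handing in.

```bash
python3 -c "
from cell import hand_in
print(hand_in())"
```

```text
the job is handed in; nothing more can be done
None
```

I packed all five canisters, slid the tray home against the stop, closed the clamp over its nose and handed the job in at about 49 s. `hand_in()` gives no verdict, so the result rests on my own checks.

**What I did:** From the nose I packed pink, orange, green, blue, yellow, turned alternately, and slid each one up until it touched. I swung the clamp back partway through packing. Once the tray was full I pushed it in with two fingers until the force at the stop reached 16 N. Then I pushed the clamp arm over centre and moved the robot clear. The red look-alike and the other kitchen things were never touched.

**Last checks:**
- **Canisters:** block tops measured about 60 mm (expected 61), so they sit flat. Neighbours are 33.5–35 mm apart in the top view.
- **Tray:** in the wrist view before closing the clamp, the nose was flush on the stop. The canister positions in the final top view agree with it being home, to about 1 mm.
- **Clamp:** the arm is level, with its top at about 58–60 mm in the two views (expected 61). The foot's force on the tray could not be measured, only inferred from the arm resting level.

**Disagreement:** in the final scene view, pink measured about 6 mm away from the top-view position, based on few pixels because the clamp arm partly hid it. I trusted the top view there.

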